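# Pack out and press home a meter's battery

## Task

A portable test meter lies face down for a battery change: swing its carry handle up and right over, clear of the battery bay, until it clicks into its end detent. Then, to stop the new pack shifting, slide the white spacer upright down into the trough beside it, at whichever end the fuse holder leaves enough room and without forcing it against the fuse holder, until it stands on the trough's floor, and let go of it. Last, press the pack down flush with the meter's back and finish while still holding it pressed, so that its adhesive grabs; leave the bottle, screwdriver and battery cover where they are.

Things in the scene. Friction and masses are not known exactly. Their poses are not given: they have to be found in the camera images.
- meter: portable test meter, light grey, lying face down, fixed; case 150 (x) x 190 (y) x 58 mm. Origin: centre of its underside; z up, flat back panel at z 58 mm. The open battery bay in the back spans x -62 to +28, y -62 to +62 mm, floor at z 31 mm; the pack stands on its +x side. Two rubber bumpers (16 mm across, 12 mm high) stand on the back at x -38, y +-80 mm
- trough (a point): middle of the floor of the trough left open between the battery pack and the bay's wall at the meter's x -62 mm: 14 to 15 mm wide (x), 124 mm long (y), 27 mm deep from the meter's back. The point lies 55 mm to -x of the meter's origin, at z 31 mm; axes as the meter's. The fuse holder stands in it
- carry_handle (a joint): angle (rad) of the meter's U-shaped carry handle: 0 folded over the bay on the bumpers, growing as it swings up and over to the meter's +x side; stop at 2.65. Rather stiff: it stays where left, 1 to 1.5 N at the bar moves it. Between about 1.75 and 2.2 a detent bump resists (2 to 3 N at the bar); past 2.3 it snaps by itself into the end detent, against the stop
- handle_hinge (a point): middle of the handle's hinge axis, which runs along the meter's y, at x +52, z 48 mm of the meter; axes as the meter's
- handle_bar (a point): middle of the handle's round bar: 17 mm thick, 204 mm long along the meter's y, 95 mm from the hinge axis. Folded it is 20 mm above the meter's back; in the detent 64 mm above the meter's underside, beyond its +x side. The handle's two side arms run outside the case at y +-101 mm. Pinch the bar from above; it turns between the fingers
- fuse_holder: black fuse holder with a glass fuse in steel clips, 12 (x) x 40 (y) x 24 mm, fixed on the floor of the trough, nearer one end or the other, axes as the meter's; origin: centre of its underside. The spacer fits on the side of it with the longer free stretch of trough (42 mm or more)
- spacer_center (a point): centre (half-way up) of the loose white plastic spacer standing on the mat, 53 mm tall, 25 g: lower block 12 (x) x 36 (y) x 27 mm, its lowest 3 mm stepped in 1.5 mm all round; grip tab on top 12 (x) x 24 (y) x 26 mm; z is up its height. In the trough its x goes across the trough, the block ends level with the meter's back and the tab stands above
- pack_top (a point): centre of the top face of the loose battery pack, 74 (x) x 112 (y) x 24 mm, 280 to 420 g, black with a paper label, axes near the meter's. It rests on a sprung, foam-faced plate in the bay and stands 4 mm proud of the meter's back; about 10 N pressed down on it brings it flush, on to a firm stop
- bottle: small white bottle, 32 mm across, 75 mm tall, a bystander on the mat; origin: centre of its underside
- driver: screwdriver lying on the mat, 170 mm long, a bystander
- cover: the meter's battery cover, a loose grey plate 104 x 130 x 4 mm lying on the mat, a bystander; origin: centre of its underside
There are look-alikes about, which are no part of the job. There is more than one size of the part that bears spacer_center; the job needs the smaller. What is shaped like the part that bears pack_top but yellow is not meant.

How it is judged (in metres and radians):
On the way, in this order (a step that is already met when the one before it is completed fails the run):
1. the carry handle is swung over and seated in its end detent (value of joint carry_handle above 2.55 rad), for 0.3 s.
2. the spacer stands upright on the floor of the trough, let go (z of spacer_center in the frame of meter below 0.0605 m and x of spacer_center in the frame of meter between -0.062 and -0.044 m and y of spacer_center in the frame of meter between -0.05 and 0.05 m and angle between spacer_center's own z axis and vertical below 0.15 rad and contact force between the fingers and spacer below 0.3 N), for 0.2 s.
At the end, for the whole second after the job is handed in: Robot still pressing the pack (over 4 N), its top within 1.5 mm of flush with the meter's back (at most 3 mm below) and level within 0.03 rad; spacer let go, within 3 mm of the trough floor and 0.15 rad of upright; carry handle in its end detent (beyond 2.55 rad) (all of step 2 and value of joint carry_handle above 2.55 rad and z of pack_top in the frame of meter between 0.055 and 0.0595 m and angle between pack_top's own z axis and vertical below 0.03 rad and contact force between any of the fingers, the arm and pack above 4 N); the arm keeps its last pose, push and grip.
It fails at once if the spacer is forced against the fuse holder (more than 12 N) (contact force between spacer and fuse_holder above 12 N).
It fails at once if the bottle is moved more than 30 mm (distance of bottle from where it was at the start of the episode above 0.03 m).
It fails at once if the screwdriver is moved more than 30 mm (distance of driver from where it was at the start of the episode above 0.03 m).
It fails at once if the battery cover is moved more than 30 mm (distance of cover from where it was at the start of the episode above 0.03 m).
It also fails if it takes over 64 s, if anything falls off the work surface, if the arm or the gripper's body presses on something with over 40 N, if the wrist force passes 120 N, or if a joint passes its speed limit or range.

## Robot

A 6-joint arm with a two-finger parallel gripper is mounted at the origin on the work surface. World frame = base frame: x ahead of the robot, y to its left, z up, the work surface at z = 0. Lengths are in mm, angles in rad, forces in N, time in s.
With the tool pointing down it reaches from about 275 to 750 mm from the base axis. Payload 10.2 kg.
Tool frame: the origin (TCP) lies at the very end of the fingers, on their centre line; the grasp point (between the pads) lies 19 mm behind it (ctrl.pinch_z is the distance from the TCP to the grasp point, in mm); y points along the fingers, z is the direction in which the jaws open and shut, and the axes are right-handed (so a half turn about y gives the same grasp; the last joint's range is limited). The gripper opens to 85 mm and grips with 20 to 120 N. Pads are 22 mm wide; open, the fingers measure 114 mm over their backs; the gripper's body (76 mm by 85 mm) begins 54 mm behind the grasp point. The pads swing forward as they close: fully open they stand 13 mm farther back than shut.
Start: joints at [-1.476, 0.313, 1.498, -0, 1.331, -0.223], TCP at [164.038, -498.721, 231.294] pointing down, gripper open.
Joint ranges: [-2.94, 2.94], [-0.97, 2.17], [0.19, 2.56], [-1.23, 4.37], [0.02, 3.11], [-2.88, 2.88]. Speed limits (rad/s): [2.39, 2.39, 3.01, 3.14, 3.14, 3.14].

## Interface

Orientations are given as a unit quaternion [w, x, y, z].
In Python, from rig import sense, eyes, ctrl gives the robot as it stands. The module is installed in compiled form; this text tells all that it offers.
- The arm moves only by the shell command python3 -m handwheel 'ROWS' [FORCE]. ROWS is JSON, a list of rows, each an object of numbers: "grip": the finger opening in mm, from 0 to 85.4; "tx", "ty", "tz": the shift along the tool's x, y, z in mm; "wx", "wy", "wz": the turn, a rotation vector about the tool's x, y, z in rad. In form: [{"grip": .., "tx": .., "ty": .., "tz": .., "wx": .., "wy": .., "wz": ..}, ...]. A call has 1 to 10 rows; each row shifts and turns the commanded pose from where the row before left it, along the tool's axes as they then stand; what a row does not reach is not made up. A row lasts 1/12 s, in which the tool goes at most 41.7 mm and 7.16 degrees, less where a joint would pass 70% of its speed; a pose out of reach is approached as far as the arm can. A call is refused whole if a number of a shift passes 41.7 or a number of a turn 0.125, either way. A call with a gripper value outside its range is refused whole. The fingers move at their own pace and stop on an object; FORCE is the grip in N (left out, the last holds). Time passes only in rows, so rows that do not move let the fingers close. It gives the time, the measured TCP pose, the force and the opening at its end, in the units of the state.
- sense(): the state, without advancing time (a new reading comes with each control period).
- eyes.capture(name): name is "side" or "top"; returns a dict with "pixels" (400x640x3 uint8, red, green, blue), "mtx" (3x3 intrinsics, pixels), "R" (3x3) and "t" (3): a world point X has camera coordinates R X + t. Camera axes: x right, y down, z forward; pixel columns grow to the right and rows downward; lengths in mm; the calibration is good to about 2 mm. A picture is of the moment at which its call begins. There is no depth.
- ctrl.finish_job(): hands the job in, once; it reports no verdict.
The state is a dict: "time_s": time; "joints": joint angles; "dq": joint speeds; "tau": joint torques, N m; "eef_pos": TCP position; "ee_rot": TCP orientation; "force": force on the tool from outside, world axes, zero at the start; "wrist_torque": the same for the moment, N m; "grip_width": opening from 0.0 (shut) to 1.0 (fully open).
Only numpy, scipy, OpenCV 4.12 (cv2) and the standard library are available. Lean on these libraries where they do the work, as an engineer would, in place of code of your own. Each camera call takes 0.05 s, during which the arm holds its last target.

## Working session

There is one attempt and no reset: what is moved stays moved. The work goes in short steps, Python scripts to look and compute and a shell command to move; the robot and the scene stay as the last step left them, time stands still between calls to the robot, and variables do not carry over. Pictures are saved under pics/ and viewed, and the job is handed in when it is done.

```bash
mkdir -p pics; ls; python3 - <<'E'
from rig import sense, eyes, ctrl
import cv2
s=sense();print(s)
print(ctrl.pinch_z)
for n in("side","top"):
    c=eyes.capture(n);cv2.imwrite(f"pics/{n}0.png",c["pixels"][:,:,::-1])
    print(n,c["mtx"],c["R"],c["t"])
E
```

```text
pics
{'time_s': 0.0, 'joints': array([-1.47640711e+00,  3.13463064e-01,  1.49844544e+00,  3.40235749e-05,
        1.33101389e+00, -2.23394546e-01]), 'dq': array([ 0.00085892, -0.0007927 ,  0.00115563, -0.00051137, -0.00030543,
       -0.0014742 ]), 'tau': array([-4.65470439e-04, -4.12261462e+01, -2.59741956e+01, -3.53768564e-04,
        4.05949846e-03, -1.11600593e-05]), 'eef_pos': array([ 164.01670313, -498.44676366,  230.72525292]), 'ee_rot': array([ 0.11192047, -0.11183655,  0.69866821, -0.69773141]), 'force': array([-0.8617996 , -0.08178845,  0.90569625]), 'wrist_torque': array([-0.0479574 ,  0.067799  ,  0.01974869]), 'grip_width': 1.0010627103320728}
18.700000000000003
side [[368.82594853   0.         324.02648626]
 [  0.         368.82594853 204.83832576]
 [  0.           0.           1.        ]] [[ 0.97549871 -0.219808   -0.00931191]
 [-0.14166096 -0.59517515 -0.7910112 ]
 [ 0.16832838  0.77294953 -0.6117308 ]] [-550.10614268  164.80663554  759.24458351]
top [[373.37128759   0.         318.97233645]
 [  0.         373.37128759 194.96029468]
 [  0.           0.           1.        ]] [[ 0.02309186 -0.99970039 -0.00811722]
 [-0.98070728 -0.02107515 -0.19434266]
 [ 0.19411337  0.01244835 -0.98090012]] [-3.36734687e-01  5.87915296e+02  1.00564222e+03]
```

View pics/side0.png

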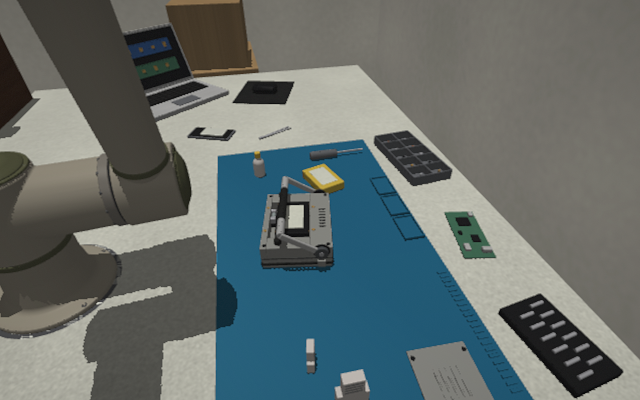

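View pics/top0.png

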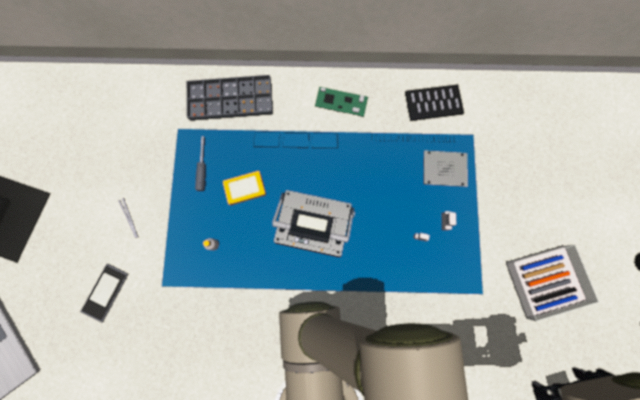

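The views show the meter near top (314,222). There are two white spacer-like parts, at top (422,237) and (449,220), which are side (311,355) and (350,385). The yellow pack is a look-alike. I'll enlarge these next.

```bash
python3 - <<'E'
import cv2,numpy as np
t=cv2.imread("pics/top0.png");s=cv2.imread("pics/side0.png")
def crop(i,x0,y0,x1,y1,k,n): cv2.imwrite(n,cv2.resize(i[y0:y1,x0:x1],None,fx=k,fy=k,interpolation=cv2.INTER_CUBIC))
crop(t,265,180,365,265,7,"pics/tm.png")
crop(s,250,170,345,280,5,"pics/sm.png")
a=cv2.resize(t[195:255,400:480],None,fx=5,fy=5,interpolation=cv2.INTER_CUBIC)
b=cv2.resize(s[325:400,290:390],None,fx=4,fy=4,interpolation=cv2.INTER_CUBIC)
cv2.imwrite("pics/sp.png",np.hstack([a,b]))
E
```

```text
(no output)
```

View pics/tm.png

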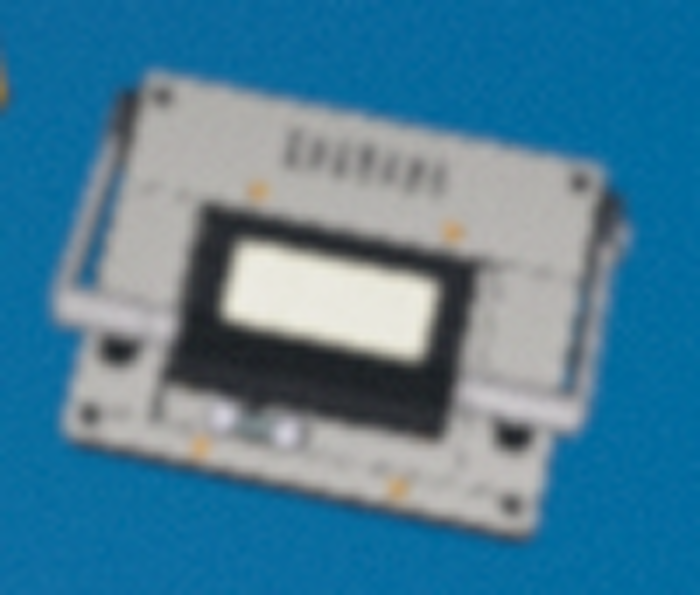

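View pics/sm.png

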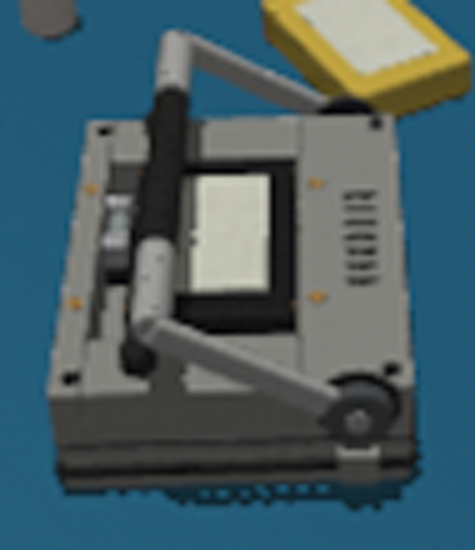

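View pics/sp.png

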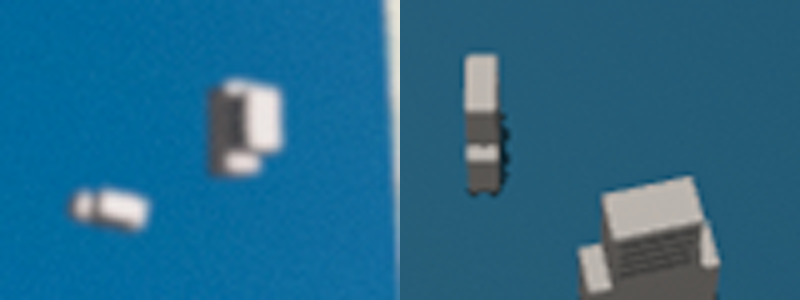

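Candidates: the slim white part at side (311,355) / top (422,237), and the broad one at side (350,385) / top (449,220). The slim part is the smaller, matches the 12 mm-wide description, and the crop confirms it. In the trough the fuse holder is at top (301,241), towards the meter's +y end (image left), so the free stretch is at -y. Next I'll measure.

```bash
cat > h.py <<'E'
import numpy as np,cv2
from rig import sense,eyes,ctrl
def ray(c,px):
    d=c["R"].T@np.linalg.inv(c["mtx"])@np.array([px[0],px[1],1.]);o=-c["R"].T@c["t"];return o,d/np.linalg.norm(d)
def onz(c,px,z):
    o,d=ray(c,px);return o+d*(z-o[2])/d[2]
def proj(c,X):
    p=c["mtx"]@(c["R"]@np.asarray(X,float)+c["t"]);return p[:2]/p[2]
def tri(l):
    A=0;b=0
    for c,px in l:
        o,d=ray(c,px);P=np.eye(3)-np.outer(d,d);A=A+P;b=b+P@o
    X=np.linalg.solve(A,b);return X
def save(c,box,k,n):
    x0,y0,x1,y1=box;cv2.imwrite(n,cv2.resize(c["pixels"][y0:y1,x0:x1,::-1],None,fx=k,fy=k,interpolation=cv2.INTER_CUBIC))
E
python3 - <<'E'
from h import *
T=eyes.capture("top");S=eyes.capture("side")
for c in(T,S):print("cam",-c["R"].T@c["t"])
P=lambda u,v:(265+u/7-.43,180+v/7-.43)
cs=[onz(T,P(*p),58) for p in[(150,75),(605,165),(530,535),(65,430)]]
for c in cs:print(c.round(1))
print([np.linalg.norm(cs[i][:2]-cs[i-1][:2]).round(1) for i in range(4)],np.mean(cs,0))
# edges by colour mask
for n,c in(("T",T),("S",S)):
    hsv=cv2.cvtColor(c["pixels"],cv2.COLOR_RGB2HSV)
    m=((hsv[...,1]<60)&(hsv[...,2]>100)).astype(np.uint8)
    cv2.imwrite(f"pics/m{n}.png",m*255)
Q=lambda u,v:(250+u/5-.4,170+v/5-.4)
cs=[onz(S,Q(*p),58) for p in[(388,118),(412,375),(50,398),(90,122)]]
for c in cs:print(c.round(1))
print([np.linalg.norm(cs[i][:2]-cs[i-1][:2]).round(1) for i in range(4)],np.mean(cs,0))
# bar ends and dots
for p in[(258,190),(452,230),(397,487),(200,447)]:print("dot T",onz(T,P(*p),58).round(1))
for p in[(317,183),(316,297),(75,303),(90,189)]:print("dot S",onz(S,Q(*p),58).round(1))
E
```

```text
cam [ 3.81371990e+02 -4.64817668e-01  1.10068886e+03]
cam [ 432.17209024 -609.68666462  589.69465686]
[599.3 107.2  58. ]
[566.  -78.5  58. ]
[417.5 -49.9  58. ]
[454.5 135.2  58. ]
[np.float64(147.5), np.float64(188.7), np.float64(151.3), np.float64(188.8)] [509.33445897  28.51758502  58.        ]
[596.3 105.9  58. ]
[565.  -72.8  58. ]
[417.8 -52.   58. ]
[453.2 136.7  58. ]
[np.float64(146.4), np.float64(181.4), np.float64(148.7), np.float64(191.9)] [508.07624229  29.45548806  58.        ]
dot T [552.7  61.6  58. ]
dot T [538.1 -17.1  58. ]
dot T [435.    2.8  58. ]
dot T [449.   81.3  58. ]
dot S [552.2  63.   58. ]
dot S [535.9 -16.   58. ]
dot S [433.3   4.3  58. ]
dot S [447.8  83.2  58. ]
```

```bash
cat >> h.py <<'E'
from scipy.spatial.transform import Rotation as Ro
YAW=np.radians(-10.7);MC=np.array([509.5,29.3,0])
xm=np.array([np.cos(YAW),np.sin(YAW),0]);ym=np.array([-np.sin(YAW),np.cos(YAW),0])
def m2w(p):return MC+xm*p[0]+ym*p[1]+np.array([0,0,p[2]])
def w2m(P):d=np.asarray(P)-MC;return np.array([d@xm,d@ym,d[2]])
def tool():
    s=sense();q=s["ee_rot"];R=Ro.from_quat([q[1],q[2],q[3],q[0]]).as_matrix();return s,R
def plan(P,zdir=None):
    """remaining shift in tool axes AFTER pure turn making y down and z along zdir; and turn"""
    s,R=tool();Rt=R
    if zdir is not None:
        y=np.array([0,0,-1.]);z=np.array(zdir,float);z/=np.linalg.norm(z)
        if z@R[:,2]<0:z=-z
        Rt=np.stack([np.cross(y,z),y,z],1)
    w=Ro.from_matrix(R.T@Rt).as_rotvec()
    d=np.asarray(P)-s["eef_pos"]
    print("t",round(s["time_s"],2),"pos",s["eef_pos"].round(1),"F",s["force"].round(1),"grip mm",round(s["grip_width"]*85.4,1))
    print(" turn",w.round(3)," shift now-axes",(R.T@d).round(1)," shift final-axes",(Rt.T@d).round(1))
    return Rt
E
python3 - <<'E'
from h import *
s,R=tool();print(R.round(3))
plan(m2w([-38,0,160]),xm);print(m2w([-38,0,78]),s["joints"].round(2))
T=eyes.capture("top");S=eyes.capture("side")
# spacer: white blobs
for n,c,z in(("T",T,53),("S",S,53)):
    hsv=cv2.cvtColor(c["pixels"],cv2.COLOR_RGB2HSV)
    box=(400,195,480,255) if n=="T" else (290,325,390,400)
    h=hsv[box[1]:box[3],box[0]:box[2]]
    m=((h[...,1]<60)&(h[...,2]>140)).astype(np.uint8)
    k,l,st,ce=cv2.connectedComponentsWithStats(m)
    for i in range(1,k):
        if st[i,4]>12:
            pts=np.argwhere(l==i)[:,::-1].astype(np.float32)+[box[0],box[1]]
            print(n,st[i],(ce[i]+box[:2]).round(1),cv2.minAreaRect(pts.astype(np.float32)),onz(c,ce[i]+box[:2],53).round(1),onz(c,ce[i]+box[:2],27).round(1))
save(T,(408,222,438,252),20,"pics/spT.png");save(S,(295,330,330,380),12,"pics/spS.png")
E
```

```text
[[-0.95  -0.     0.312]
 [-0.312  0.001 -0.95 ]
 [-0.    -1.    -0.001]]
t 0.2 pos [ 164.  -498.6  231. ] F [-0.3  0.7 -0.2] grip mm 85.2
 turn [ 1.000e-03 -1.066e+00 -1.000e-03]  shift now-axes [-459.8   71.3 -411.8]  shift final-axes [-582.8   71.   203.5]
[472.16071373  36.35533138  78.        ] [-1.48  0.31  1.5  -0.    1.33 -0.22]
T [77  0  3 39 67] [478.5 209.7] ((478.0, 214.0), (38.0, 2.0), 90.0) [ 555.8 -439.3   53. ] [ 560.1 -450.2   27. ]
T [ 45  16  11  19 129] [450.7 219.9] ((450.0, 220.0), (18.0, 10.0), 90.0) [ 525.  -359.4   53. ] [ 528.6 -368.4   27. ]
T [15 38 14  8 68] [422. 236.] ((421.59613037109375, 236.0192413330078), (13.728129386901855, 6.0796003341674805), 11.309932708740234) [ 478.  -277.7   53. ] [ 480.4 -284.6   27. ]
S [ 16  14   8  14 109] [309.5 345.4] ((309.5, 345.5), (13.0, 7.0), 90.0) [ 476.8 -283.6   53. ] [ 479.  -267.8   27. ]
S [16 36  8  4 25] [309.8 362.8] ((309.5, 362.5), (3.0, 7.0), 90.0) [ 471.7 -312.2   53. ] [ 473.7 -297.8   27. ]
S [ 51  44  25  16 270] [352.7 376.5] ((352.8077392578125, 376.5384826660156), (11.570852279663086, 23.337820053100586), 78.69007110595703) [ 529.7 -347.7   53. ] [ 534.4 -335.    27. ]
S [75 56  5 11 37] [366.5 386.8] ((367.0, 386.0), (10.0, 4.0), 90.0) [ 545.  -366.8   53. ] [ 550.5 -355.1   27. ]
S [45 61  8 12 66] [338.3 391.7] ((338.29412841796875, 391.6765441894531), (11.156637191772461, 5.578319072723389), 75.96376037597656) [ 503.4 -364.4   53. ] [ 506.8 -352.5   27. ]
```

View pics/spT.png

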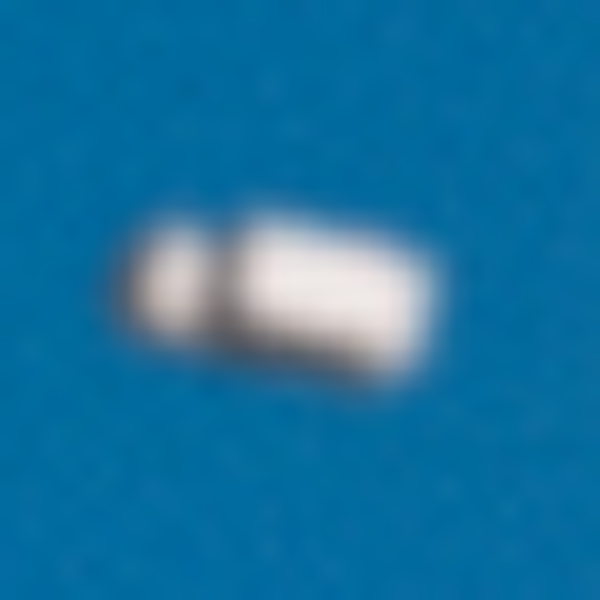

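View pics/spS.png

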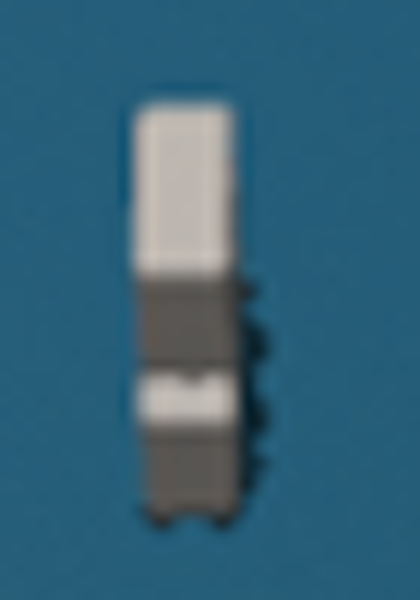

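```bash
python3 -m handwheel '[{"wy":-0.1066,"grip":45},{"wy":-0.1066,"grip":45},{"wy":-0.1066,"grip":45},{"wy":-0.1066,"grip":45},{"wy":-0.1066,"grip":45},{"wy":-0.1066,"grip":45},{"wy":-0.1066,"grip":45},{"wy":-0.1066,"grip":45},{"wy":-0.1066,"grip":45},{"wy":-0.1066,"grip":45}]' 20; python3 -c "
from h import *
plan(m2w([-38,0,160]),xm)"
```

```text
t 0.3 pos [ 164.  -498.6  231.1] F [-0.6 -0.5 -0.4] grip mm 85.4
 turn [ 0.    -1.066 -0.   ]  shift now-axes [-459.9   71.3 -411.9]  shift final-axes [-582.9   71.1  203.5]invalid input
```

```bash
python3 -m handwheel '[{"grip":45,"tx":0,"ty":0,"tz":0,"wx":0,"wy":-0.1066,"wz":0},{"grip":45,"tx":0,"ty":0,"tz":0,"wx":0,"wy":-0.1066,"wz":0},{"grip":45,"tx":0,"ty":0,"tz":0,"wx":0,"wy":-0.1066,"wz":0},{"grip":45,"tx":0,"ty":0,"tz":0,"wx":0,"wy":-0.1066,"wz":0},{"grip":45,"tx":0,"ty":0,"tz":0,"wx":0,"wy":-0.1066,"wz":0},{"grip":45,"tx":0,"ty":0,"tz":0,"wx":0,"wy":-0.1066,"wz":0},{"grip":45,"tx":0,"ty":0,"tz":0,"wx":0,"wy":-0.1066,"wz":0},{"grip":45,"tx":0,"ty":0,"tz":0,"wx":0,"wy":-0.1066,"wz":0},{"grip":45,"tx":0,"ty":0,"tz":0,"wx":0,"wy":-0.1066,"wz":0},{"grip":45,"tx":0,"ty":0,"tz":0,"wx":0,"wy":-0.1066,"wz":0}]' 20; python3 -c "
from h import *
plan(m2w([-38,0,160]),xm)"
```

```text
time_s: 1.13
eef_pos: [164.1, -498.7, 231.2]
ee_rot: [0.453, -0.453, 0.543, -0.543]
force: [-0.1, -0.2, -0.2]
grip_width: 0.525
t 1.13 pos [ 164.1 -498.7  231.2] F [-0.1 -0.2 -0.2] grip mm 44.8
 turn [ 0.     0.005 -0.   ]  shift now-axes [-581.9   71.3  206.4]  shift final-axes [-582.9   71.2  203.4]
```

```bash
python3 -m handwheel '[{"grip":45,"tx":-29,"ty":0,"tz":10.2,"wx":0,"wy":0,"wz":0},{"grip":45,"tx":-29,"ty":0,"tz":10.2,"wx":0,"wy":0,"wz":0},{"grip":45,"tx":-29,"ty":0,"tz":10.2,"wx":0,"wy":0,"wz":0},{"grip":45,"tx":-29,"ty":0,"tz":10.2,"wx":0,"wy":0,"wz":0},{"grip":45,"tx":-29,"ty":0,"tz":10.2,"wx":0,"wy":0,"wz":0},{"grip":45,"tx":-29,"ty":0,"tz":10.2,"wx":0,"wy":0,"wz":0},{"grip":45,"tx":-29,"ty":0,"tz":10.2,"wx":0,"wy":0,"wz":0},{"grip":45,"tx":-29,"ty":0,"tz":10.2,"wx":0,"wy":0,"wz":0},{"grip":45,"tx":-29,"ty":0,"tz":10.2,"wx":0,"wy":0,"wz":0},{"grip":45,"tx":-29,"ty":0,"tz":10.2,"wx":0,"wy":0,"wz":0}]' && python3 -m handwheel '[{"grip":45,"tx":-29,"ty":0,"tz":10.2,"wx":0,"wy":0.005,"wz":0},{"grip":45,"tx":-29,"ty":0,"tz":10.2,"wx":0,"wy":0,"wz":0},{"grip":45,"tx":-29,"ty":0,"tz":10.2,"wx":0,"wy":0,"wz":0},{"grip":45,"tx":-29,"ty":0,"tz":10.2,"wx":0,"wy":0,"wz":0},{"grip":45,"tx":-29,"ty":0,"tz":10.2,"wx":0,"wy":0,"wz":0},{"grip":45,"tx":-29,"ty":0,"tz":10.2,"wx":0,"wy":0,"wz":0},{"grip":45,"tx":-29,"ty":0,"tz":10.2,"wx":0,"wy":0,"wz":0},{"grip":45,"tx":-29,"ty":0,"tz":10.2,"wx":0,"wy":0,"wz":0},{"grip":45,"tx":-29,"ty":0,"tz":10.2,"wx":0,"wy":0,"wz":0},{"grip":45,"tx":-29,"ty":10,"tz":10.2,"wx":0,"wy":0,"wz":0}]'; python3 -c "
from h import *
plan(m2w([-38,0,120]),xm)
T=eyes.capture('top');S=eyes.capture('side')
save(S,(240,90,360,280),3,'pics/a1.png')"
```

```text
time_s: 1.97
eef_pos: [318.6, -231.4, 231.4]
ee_rot: [-0.451, 0.451, -0.544, 0.545]
force: [-0.5, 0.7, 0.8]
grip_width: 0.529
time_s: 2.8
eef_pos: [474.8, 34.0, 222.7]
ee_rot: [-0.451, 0.449, -0.545, 0.546]
force: [-0.5, -0.1, -0.3]
grip_width: 0.527
t 2.8 pos [474.8  34.  222.7] F [-0.5 -0.1 -0.3] grip mm 45.0
 turn [-0.003 -0.005 -0.   ]  shift now-axes [ -1.8 102.6  -3.4]  shift final-axes [ -1.8 102.7  -3. ]
```

View pics/a1.png

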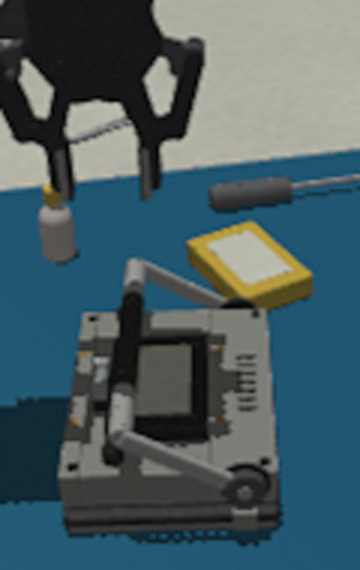

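```bash
python3 -m handwheel '[{"grip":45,"tx":-2,"ty":20,"tz":-3,"wx":0,"wy":-0.005,"wz":0},{"grip":45,"tx":0,"ty":20,"tz":0,"wx":0,"wy":0,"wz":0},{"grip":45,"tx":0,"ty":20,"tz":0,"wx":0,"wy":0,"wz":0},{"grip":45,"tx":0,"ty":20,"tz":0,"wx":0,"wy":0,"wz":0},{"grip":45,"tx":0,"ty":15,"tz":0,"wx":0,"wy":0,"wz":0},{"grip":45,"tx":0,"ty":8,"tz":0,"wx":0,"wy":0,"wz":0},{"grip":45,"tx":0,"ty":0,"tz":0,"wx":0,"wy":0,"wz":0}]'; python3 -c "
from h import *
plan(m2w([-38,0,68]),xm)
T=eyes.capture('top');S=eyes.capture('side')
save(S,(240,100,360,280),4,'pics/a2.png')
save(T,(265,170,365,265),6,'pics/a2t.png')"
```

```text
time_s: 3.48
eef_pos: [470.2, 34.8, 117.2]
ee_rot: [0.45, -0.452, 0.545, -0.544]
force: [-0.1, -0.1, -0.2]
grip_width: 0.524
t 3.48 pos [470.2  34.8 117.2] F [-0.1 -0.1 -0.2] grip mm 44.7
 turn [ 0.003 -0.001  0.   ]  shift now-axes [-1.9 49.2  1.8]  shift final-axes [-1.9 49.2  1.7]
```

View pics/a2.png

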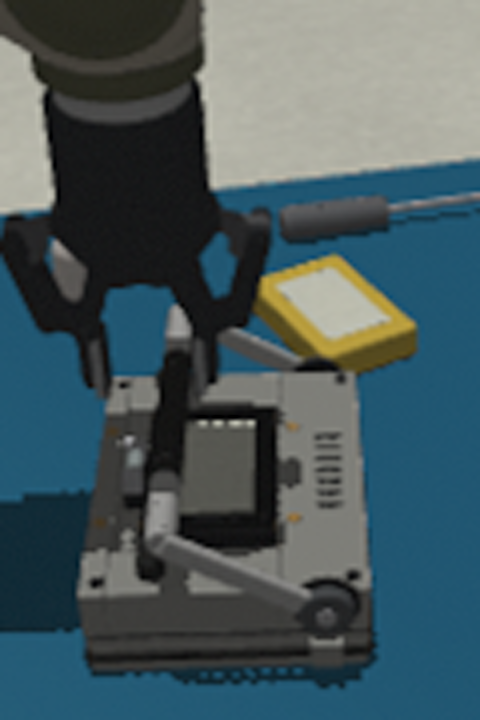

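View pics/a2t.png

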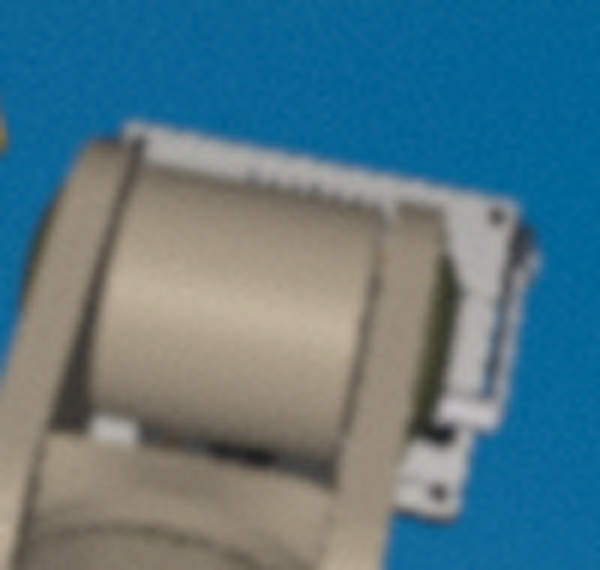

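The fingers straddle the bar in the side crop, left tip at (100,395) and right tip at (200,395). Descending and closing.

```bash
python3 -m handwheel '[{"grip":45,"tx":-2,"ty":15,"tz":1.5,"wx":0,"wy":0,"wz":0},{"grip":45,"tx":0,"ty":15,"tz":0,"wx":0,"wy":0,"wz":0},{"grip":45,"tx":0,"ty":12,"tz":0,"wx":0,"wy":0,"wz":0},{"grip":45,"tx":0,"ty":6,"tz":0,"wx":0,"wy":0,"wz":0},{"grip":12,"tx":0,"ty":0,"tz":0,"wx":0,"wy":0,"wz":0},{"grip":12,"tx":0,"ty":0,"tz":0,"wx":0,"wy":0,"wz":0},{"grip":12,"tx":0,"ty":0,"tz":0,"wx":0,"wy":0,"wz":0},{"grip":12,"tx":0,"ty":0,"tz":0,"wx":0,"wy":0,"wz":0},{"grip":12,"tx":0,"ty":0,"tz":0,"wx":0,"wy":0,"wz":0},{"grip":12,"tx":0,"ty":0,"tz":0,"wx":0,"wy":0,"wz":0}]' 20; python3 -c "
from h import *
plan(m2w([-38,0,68]),xm)
# arc increments in (tz=xm, ty=-z)
a0=np.arcsin(30/95)
n=20
th=np.linspace(0,2.5,n+1)
x=52-95*np.cos(a0+th);z=48+95*np.sin(a0+th)
for i in range(n):print(i,th[i+1].round(2),(x[i+1]-x[i]).round(1),(z[i]-z[i+1]).round(1))
"
```

```text
time_s: 4.42
eef_pos: [479.8, 35.3, 72.3]
ee_rot: [-0.455, 0.446, -0.54, 0.55]
force: [35.0, -3.2, -24.1]
grip_width: 0.179
t 4.42 pos [479.8  35.3  72.3] F [ 35.   -3.2 -24.1] grip mm 15.3
 turn [-0.019 -0.002 -0.001]  shift now-axes [ 0.4  4.1 -7.8]  shift final-axes [ 0.4  4.3 -7.7]
0 0.12 4.4 -11.0
1 0.25 5.8 -10.4
2 0.38 7.0 -9.6
3 0.5 8.2 -8.6
4 0.62 9.2 -7.5
5 0.75 10.0 -6.3
6 0.88 10.8 -5.0
7 1.0 11.3 -3.6
8 1.12 11.7 -2.2
9 1.25 11.8 -0.7
10 1.38 11.8 0.7
11 1.5 11.7 2.2
12 1.62 11.3 3.7
13 1.75 10.7 5.0
14 1.88 10.0 6.3
15 2.0 9.2 7.5
16 2.12 8.2 8.6
17 2.25 7.0 9.6
18 2.38 5.8 10.4
19 2.5 4.4 11.0
```

```bash
python3 -c "
from h import *
T=eyes.capture('top');S=eyes.capture('side')
print(sense()['force'],sense()['eef_pos'],sense()['wrist_torque'])
save(S,(240,140,340,280),6,'pics/a3.png')"
```

```text
[ 34.97511485  -2.45091615 -25.27579274] [479.79857187  35.3217662   72.27077372] [-0.41391413 -4.79111947  0.03690342]
```

View pics/a3.png

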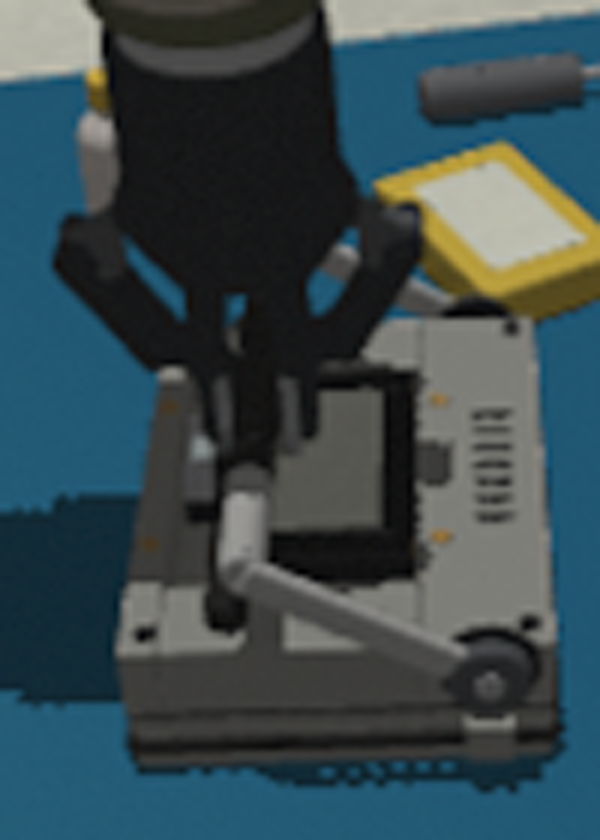

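```bash
python3 -c "
from h import *
T=eyes.capture('top');S=eyes.capture('side')
P=lambda u,v:(265+u/7-.43,180+v/7-.43)
for p in[(60,305),(582,412),(322,355)]:
  for z in(78,86): print(onz(T,P(*p),z).round(1),w2m(onz(T,P(*p),z)).round(1))
Q=lambda u,v:(250+u/5-.4,170+v/5-.4)
for p in [(175,45),(150,325)]: print('S',w2m(onz(S,Q(*p),84)).round(1))
"
```

```text
[501.9 136.9  78. ] [-27.4 104.3  78. ]
[501.  135.8  86. ] [-28.1 103.1  86. ]
[464.6 -68.7  78. ] [ -25.9 -104.6   78. ]
[463.9 -68.1  86. ] [ -26.7 -104.2   86. ]
[484.6  33.3  78. ] [-25.2  -0.7  78. ]
[483.8  33.   86. ] [-26.   -1.1  86. ]
S [-32.9 122.   84. ]
S [-32.9 -83.1  84. ]
```

The bar wasn't fully folded. Triangulating puts it at meter x about -28, z about 99, which is roughly 0.25 rad. I'll release, re-centre and re-grip.

```bash
python3 -m handwheel '[{"grip":25,"tx":0,"ty":0,"tz":0,"wx":0,"wy":0,"wz":0},{"grip":45,"tx":0,"ty":0,"tz":4,"wx":0,"wy":0,"wz":0},{"grip":45,"tx":0,"ty":-5,"tz":4,"wx":0,"wy":0,"wz":0},{"grip":45,"tx":0,"ty":-5,"tz":2,"wx":0,"wy":0,"wz":0},{"grip":45,"tx":0,"ty":-3,"tz":0,"wx":0,"wy":0,"wz":0},{"grip":45,"tx":0,"ty":0,"tz":0,"wx":0,"wy":0,"wz":0}]' 20; python3 -c "
from h import *
plan(m2w([-28,0,83]),xm)
T=eyes.capture('top');S=eyes.capture('side')
save(S,(240,140,340,280),6,'pics/a4.png')"
```

```text
time_s: 5.12
eef_pos: [483.1, 34.9, 84.4]
ee_rot: [-0.452, 0.451, -0.544, 0.545]
force: [0.6, 0.4, -0.1]
grip_width: 0.526
t 5.12 pos [483.1  34.9  84.4] F [ 0.6  0.4 -0.1] grip mm 44.9
 turn [-0.002 -0.    -0.   ]  shift now-axes [ 0.6  1.4 -1.1]  shift final-axes [ 0.6  1.4 -1.1]
```

View pics/a4.png

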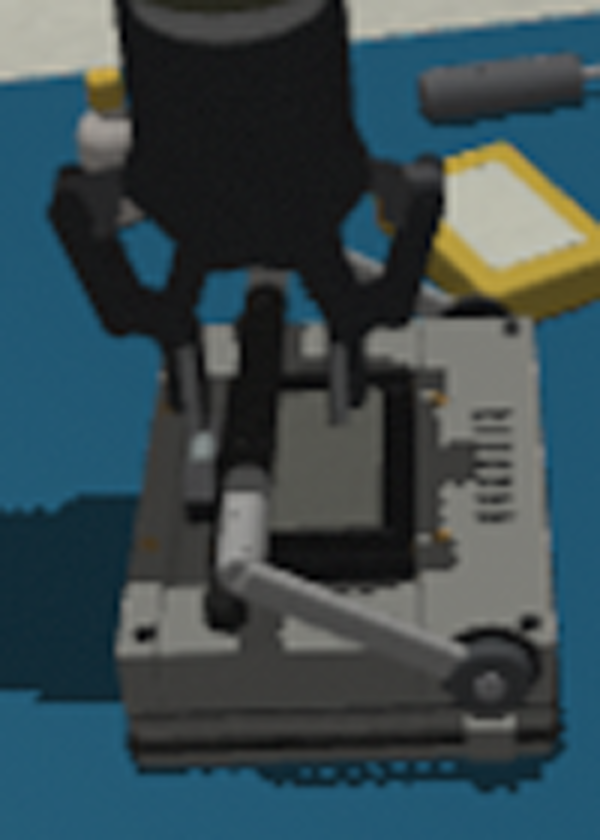

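The bar now sits centred between the fingers: bar at crop (258,360), fingers at 190 and 345. Closing.

```bash
python3 -m handwheel '[{"grip":12,"tx":0,"ty":0,"tz":0,"wx":0,"wy":0,"wz":0},{"grip":12,"tx":0,"ty":0,"tz":0,"wx":0,"wy":0,"wz":0},{"grip":12,"tx":0,"ty":0,"tz":0,"wx":0,"wy":0,"wz":0},{"grip":12,"tx":0,"ty":0,"tz":0,"wx":0,"wy":0,"wz":0},{"grip":12,"tx":0,"ty":0,"tz":0,"wx":0,"wy":0,"wz":0}]' 20; python3 -c "
from h import *
plan(m2w([-28,0,83]),xm)
p=w2m(sense()['eef_pos']);print(p)
a0=np.arcsin(30/95)+0.25
n=19
th=np.linspace(0,2.25,n+1)
x=52-95*np.cos(a0+th);z=48+95*np.sin(a0+th)
for i in range(n):print(i,(th[i+1]+.25).round(2),(x[i+1]-x[i]).round(1),(z[i]-z[i+1]).round(1))
"
```

```text
time_s: 5.63
eef_pos: [479.0, 35.6, 82.4]
ee_rot: [0.449, -0.454, 0.547, -0.542]
force: [-16.5, 2.0, 8.5]
grip_width: 0.178
t 5.63 pos [479.   35.6  82.4] F [-16.5   2.    8.5] grip mm 15.2
 turn [0.01 0.   0.  ]  shift now-axes [ 0.6 -0.6  3.2]  shift final-axes [ 0.6 -0.6  3.2]
[-31.17503986   0.56838076  82.40519724]
0 0.37 6.6 -9.1
1 0.49 7.7 -8.2
2 0.61 8.6 -7.3
3 0.72 9.4 -6.2
4 0.84 10.0 -5.1
5 0.96 10.6 -3.8
6 1.08 10.9 -2.6
7 1.2 11.2 -1.2
8 1.32 11.2 0.1
9 1.43 11.2 1.4
10 1.55 10.9 2.7
11 1.67 10.5 4.0
12 1.79 10.0 5.2
13 1.91 9.3 6.3
14 2.03 8.5 7.4
15 2.14 7.5 8.3
16 2.26 6.5 9.2
17 2.38 5.4 9.9
18 2.5 4.2 10.4
```

```bash
python3 -m handwheel '[{"grip":12,"tx":0,"ty":-9.1,"tz":5,"wx":0,"wy":0,"wz":0},{"grip":12,"tx":0,"ty":-8.2,"tz":7,"wx":0,"wy":0,"wz":0},{"grip":12,"tx":0,"ty":-7.3,"tz":8,"wx":0,"wy":0,"wz":0},{"grip":12,"tx":0,"ty":-6.2,"tz":9,"wx":0,"wy":0,"wz":0},{"grip":12,"tx":0,"ty":-5.1,"tz":10,"wx":0,"wy":0,"wz":0},{"grip":12,"tx":0,"ty":0,"tz":0,"wx":0,"wy":0,"wz":0},{"grip":12,"tx":0,"ty":0,"tz":0,"wx":0,"wy":0,"wz":0}]' 20; python3 -c "
from h import *
s,R=tool();p=w2m(s['eef_pos']);print(p,s['force'])
plan(s['eef_pos'],xm)
S=eyes.capture('side')
save(S,(240,140,340,280),5,'pics/a5.png')
"
```

```text
time_s: 6.22
eef_pos: [520.9, 27.7, 120.5]
ee_rot: [0.451, -0.451, 0.545, -0.544]
force: [-7.3, 1.4, 15.2]
grip_width: 0.18
[ 11.45030804   0.54926096 120.45061908] [-7.26856509  1.4035776  15.2369109 ]
t 6.22 pos [520.9  27.7 120.5] F [-7.3  1.4 15.2] grip mm 15.4
 turn [ 0. -0.  0.]  shift now-axes [0. 0. 0.]  shift final-axes [0. 0. 0.]
```

View pics/a5.png

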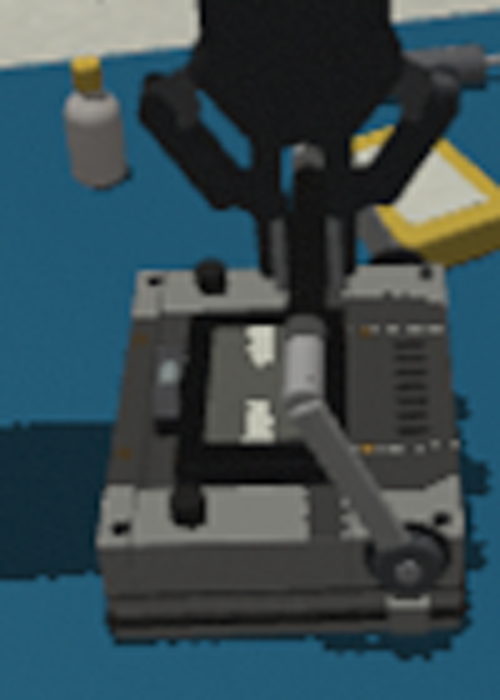

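```bash
python3 -m handwheel '[{"grip":12,"tx":0,"ty":-6,"tz":9.4,"wx":0,"wy":0,"wz":0},{"grip":12,"tx":0,"ty":-2.8,"tz":10.5,"wx":0,"wy":0,"wz":0},{"grip":12,"tx":0,"ty":-1.5,"tz":11,"wx":0,"wy":0,"wz":0},{"grip":12,"tx":0,"ty":-0.1,"tz":11.2,"wx":0,"wy":0,"wz":0},{"grip":12,"tx":0,"ty":1.1,"tz":11.2,"wx":0,"wy":0,"wz":0},{"grip":12,"tx":0,"ty":2.4,"tz":11,"wx":0,"wy":0,"wz":0},{"grip":12,"tx":0,"ty":3.7,"tz":10.6,"wx":0,"wy":0,"wz":0},{"grip":12,"tx":0,"ty":0,"tz":0,"wx":0,"wy":0,"wz":0},{"grip":12,"tx":0,"ty":0,"tz":0,"wx":0,"wy":0,"wz":0}]' 20; python3 -c "
from h import *
s,R=tool();p=w2m(s['eef_pos']);print(p,s['force'])
r=np.arccos((52-p[0])/95);th=r-.321;print(th,'bar z',48+95*np.sin(r))
a=np.linspace(th,2.62,12)+.321
x=52-95*np.cos(a);z=48+95*np.sin(a);print(np.diff(x).round(1),-np.diff(z).round(1),a-.321)
"
```

```text
time_s: 7.02
eef_pos: [594.7, 13.7, 122.3]
ee_rot: [-0.451, 0.451, -0.544, 0.545]
force: [1.9, 0.2, 0.4]
grip_width: 0.175
[ 86.59586599   0.47347543 122.25534872] [1.88362339 0.24047735 0.3895493 ]
1.6225345682378953 bar z 136.47669781437273
[7.9 7.5 7.1 6.6 6.1 5.5 4.9 4.3 3.6 2.8 2.1] [3.5 4.2 4.9 5.5 6.1 6.6 7.1 7.5 7.8 8.1 8.4] [1.62253457 1.71321324 1.80389192 1.8945706  1.98524927 2.07592795
 2.16660662 2.2572853  2.34796397 2.43864265 2.52932132 2.62      ]
```

```bash
python3 -m handwheel '[{"grip":12,"tx":0,"ty":3.5,"tz":7.9,"wx":0,"wy":0,"wz":0},{"grip":12,"tx":0,"ty":4.2,"tz":7.5,"wx":0,"wy":0,"wz":0},{"grip":12,"tx":0,"ty":4.9,"tz":7.1,"wx":0,"wy":0,"wz":0},{"grip":12,"tx":0,"ty":5.5,"tz":6.6,"wx":0,"wy":0,"wz":0},{"grip":12,"tx":0,"ty":6.1,"tz":6.1,"wx":0,"wy":0,"wz":0},{"grip":12,"tx":0,"ty":6.6,"tz":5.5,"wx":0,"wy":0,"wz":0},{"grip":12,"tx":0,"ty":7.1,"tz":4.9,"wx":0,"wy":0,"wz":0},{"grip":12,"tx":0,"ty":7.5,"tz":4.3,"wx":0,"wy":0,"wz":0},{"grip":12,"tx":0,"ty":7.8,"tz":3.6,"wx":0,"wy":0,"wz":0},{"grip":12,"tx":0,"ty":8.1,"tz":2.8,"wx":0,"wy":0,"wz":0}]' 20;python3 -m handwheel '[{"grip":12,"tx":0,"ty":6,"tz":1.5,"wx":0,"wy":0,"wz":0},{"grip":12,"tx":0,"ty":0,"tz":0,"wx":0,"wy":0,"wz":0},{"grip":12,"tx":0,"ty":0,"tz":0,"wx":0,"wy":0,"wz":0}]'; python3 -c "
from h import *
s,R=tool();p=w2m(s['eef_pos']);print(p,s['force'])
r=np.arccos((52-p[0])/95);th=r-.321;print(th,'bar z',48+95*np.sin(r))
S=eyes.capture('side')
save(S,(240,140,380,280),5,'pics/a6.png')
"
```

```text
time_s: 7.85
eef_pos: [649.9, 3.3, 60.0]
ee_rot: [0.451, -0.451, 0.545, -0.544]
force: [-5.1, 0.0, 1.4]
grip_width: 0.177
time_s: 8.1
eef_pos: [651.0, 3.1, 54.2]
ee_rot: [0.451, -0.451, 0.545, -0.544]
force: [-3.4, 0.6, -3.2]
grip_width: 0.177
[143.88567886   0.51494981  54.21380762] [-3.39241369  0.58728009 -3.24854405]
2.563831972174905 bar z 72.12513253768088
```

View pics/a6.png

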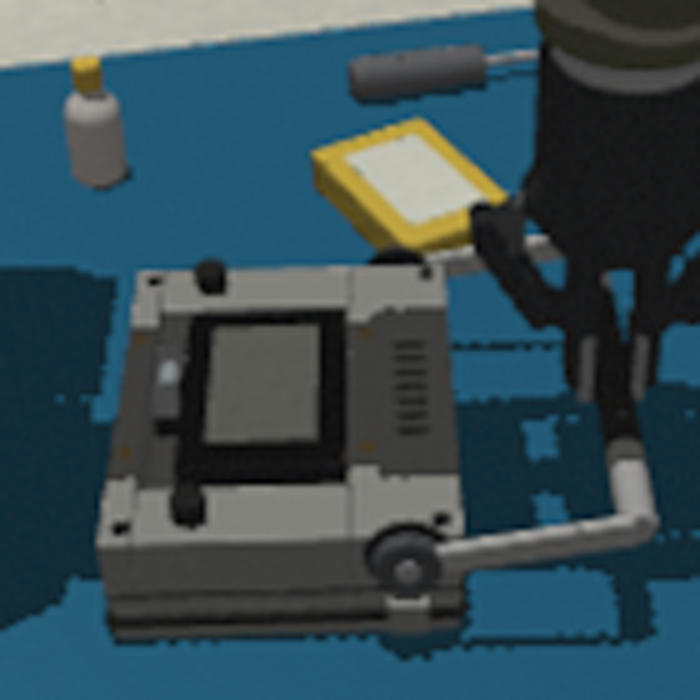

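```bash
python3 -m handwheel '[{"grip":12,"tx":0,"ty":3,"tz":0.5,"wx":0,"wy":0,"wz":0},{"grip":12,"tx":0,"ty":0,"tz":0,"wx":0,"wy":0,"wz":0},{"grip":40,"tx":0,"ty":0,"tz":0,"wx":0,"wy":0,"wz":0},{"grip":40,"tx":0,"ty":0,"tz":0,"wx":0,"wy":0,"wz":0},{"grip":40,"tx":0,"ty":0,"tz":0,"wx":0,"wy":0,"wz":0},{"grip":40,"tx":0,"ty":-20,"tz":0,"wx":0,"wy":0,"wz":0},{"grip":40,"tx":0,"ty":-30,"tz":0,"wx":0,"wy":0,"wz":0},{"grip":40,"tx":0,"ty":-40,"tz":0,"wx":0,"wy":0,"wz":0},{"grip":40,"tx":0,"ty":-40,"tz":0,"wx":0,"wy":0,"wz":0},{"grip":40,"tx":0,"ty":-20,"tz":0,"wx":0,"wy":0,"wz":0}]' 20; python3 -c "
from h import *
s,R=tool();p=w2m(s['eef_pos']);print(p,s['eef_pos'],s['force'])
S=eyes.capture('side')
save(S,(240,140,380,280),5,'pics/a7.png')
"
```

```text
time_s: 8.98
eef_pos: [653.2, 2.6, 207.5]
ee_rot: [-0.453, 0.449, -0.542, 0.547]
force: [0.2, 0.4, -0.4]
grip_width: 0.467
[146.18396375   0.49688548 207.4753287 ] [653.23448848   2.64676426 207.4753287 ] [ 0.19825858  0.38251668 -0.42181188]
```

View pics/a7.png

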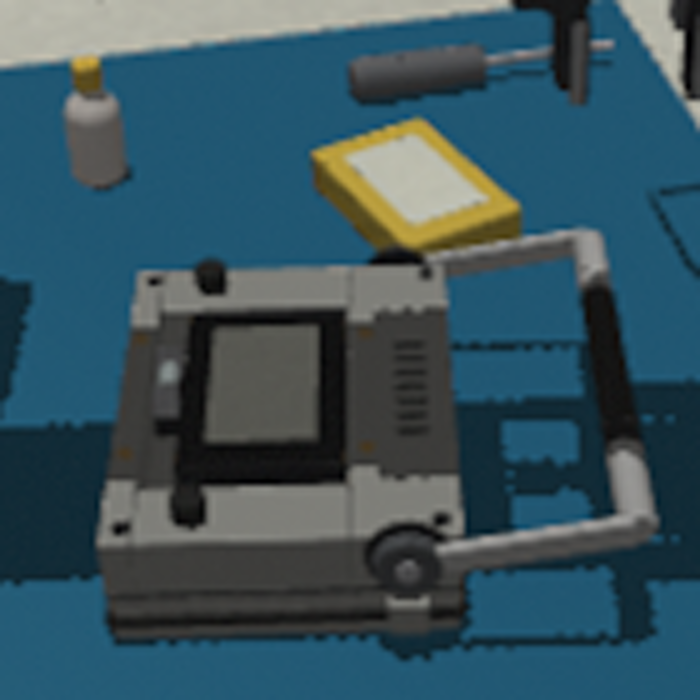

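```bash
python3 -c "
from h import *
T=eyes.capture('top');S=eyes.capture('side')
for p in[(592,238),(650,518),(621,378)]:
  q=(240+p[0]/5-.4,140+p[1]/5-.4);print('bar S z64',w2m(onz(S,q,64)).round(1),'z70',w2m(onz(S,q,72)).round(1))
Q=lambda u,v:(295+u/12-.46,330+v/12-.46)
print('spacer top S');c=[onz(S,Q(*p),53) for p in[(135,103),(233,103),(233,275),(135,275)]]
for x in c:print(x.round(1))
print(np.mean(c,0))
P=lambda u,v:(408+u/20-.475,222+v/20-.475)
print('spacer top T');c=[onz(T,P(*p),53) for p in[(240,215),(440,240),(430,345),(230,315)]]
for x in c:print(x.round(1))
print(np.mean(c,0))
save(T,(265,170,365,265),8,'pics/b1.png')
save(S,(255,180,345,265),8,'pics/b2.png')
"
```

```text
bar S z64 [148.1 104.8  64. ] z70 [146.5  93.4  72. ]
bar S z64 [150.3 -95.6  64. ] z70 [ 148.7 -103.9   72. ]
bar S z64 [149.3  -4.9  64. ] z70 [147.7 -14.6  72. ]
spacer top S
[ 473.4 -269.4   53. ]
[ 486.3 -272.4   53. ]
[ 481.3 -297.    53. ]
[ 468.8 -294.1   53. ]
[ 477.46520579 -283.24041409   53.        ]
spacer top T
[ 488.3 -271.    53. ]
[ 485.4 -298.8   53. ]
[ 470.8 -296.9   53. ]
[ 474.3 -269.2   53. ]
[ 479.69838937 -283.99506091   53.        ]
```

View pics/b1.png

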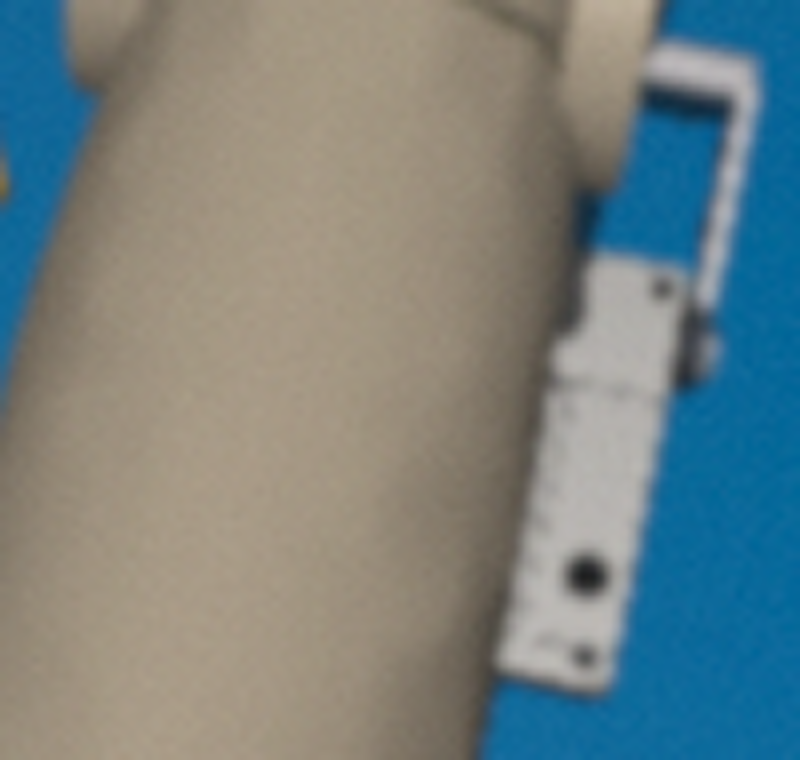

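View pics/b2.png

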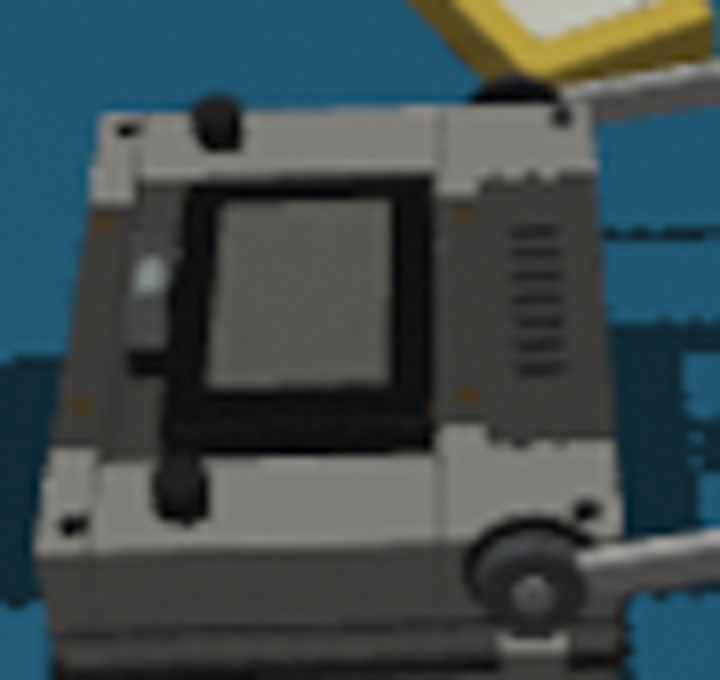

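```bash
python3 -c "
from h import *
plan([478.3,-283.6,120],xm)
T=eyes.capture('top');S=eyes.capture('side')
P=lambda u,v:(265+u/7-.43,180+v/7-.43)
for n,p in dict(fuseL=(205,410),fuseR=(308,432),clipL=(220,417),clipR=(287,433),baywallL=(160,400),bayBR=(460,465)).items():
  print(n,w2m(onz(T,P(*p),55)).round(1))
Q=lambda u,v:(255+u/8-.44,180+v/8-.44)
for n,p,z in [('fuse near top -y',(145,345),55),('fuse top edge',(130,345),55),('clip',(151,273),55),('pack -x,-y',(165,450),62),('pack +x -y',(433,447),62),('pack+x+y',(433,180),62),('pack-x+y',(190,187),62),('label',(215,200),62),('label',(393,198),62),('label',(390,385),62),('label',(205,388),62)]:
  print(n,w2m(onz(S,Q(*p),z)).round(1))
"
```

```text
t 9.13 pos [652.6   2.7 203.7] F [-0.2 -0.2 -0.3] grip mm 40.0
 turn [-0.004 -0.    -0.   ]  shift now-axes [ 313.7   83.2 -118.4]  shift final-axes [ 313.7   83.7 -118.1]
fuseL [-54.2  41.4  55. ]
fuseR [-54.2  -0.6  55. ]
clipL [-55.7  35.   55. ]
clipR [-56.4   7.5  55. ]
baywallL [-54.1  59.9  55. ]
bayBR [-54.4 -62.5  55. ]
fuse near top -y [-55.1 -10.8  55. ]
fuse top edge [-59.3 -10.6  55. ]
clip [-55.8  21.1  55. ]
pack -x,-y [-45.3 -62.2  62. ]
pack +x -y [ 25.5 -64.2  62. ]
pack+x+y [25.7 52.3 62. ]
pack-x+y [-45.9  52.3  62. ]
label [-38.2  45.7  62. ]
label [14.  44.2 62. ]
label [ 13.9 -38.9  62. ]
label [-36.2 -37.8  62. ]
```

```bash
python3 -m handwheel '[{"grip":40,"tx":31.3,"ty":3,"tz":-11.8,"wx":0,"wy":0,"wz":0},{"grip":40,"tx":31.3,"ty":3,"tz":-11.8,"wx":0,"wy":0,"wz":0},{"grip":40,"tx":31.3,"ty":3,"tz":-11.8,"wx":0,"wy":0,"wz":0},{"grip":40,"tx":31.3,"ty":3,"tz":-11.8,"wx":0,"wy":0,"wz":0},{"grip":40,"tx":31.3,"ty":3,"tz":-11.8,"wx":0,"wy":0,"wz":0},{"grip":40,"tx":31.3,"ty":3,"tz":-11.8,"wx":0,"wy":0,"wz":0},{"grip":40,"tx":31.3,"ty":3,"tz":-11.8,"wx":0,"wy":0,"wz":0},{"grip":40,"tx":31.3,"ty":3,"tz":-11.8,"wx":0,"wy":0,"wz":0},{"grip":40,"tx":31.3,"ty":3,"tz":-11.8,"wx":0,"wy":0,"wz":0},{"grip":40,"tx":31.3,"ty":3,"tz":-11.8,"wx":0,"wy":0,"wz":0}]' && python3 -m handwheel '[{"grip":40,"tx":0,"ty":10,"tz":0,"wx":0,"wy":0,"wz":0},{"grip":40,"tx":0,"ty":20,"tz":0,"wx":0,"wy":0,"wz":0},{"grip":40,"tx":0,"ty":20,"tz":0,"wx":0,"wy":0,"wz":0},{"grip":40,"tx":0,"ty":15,"tz":0,"wx":0,"wy":0,"wz":0},{"grip":40,"tx":0,"ty":0,"tz":0,"wx":0,"wy":0,"wz":0}]'; python3 -c "
from h import *
plan([478.3,-283.6,36],xm)
T=eyes.capture('top');S=eyes.capture('side')
save(S,(250,250,370,400),5,'pics/c1.png');save(T,(240,60,370,270),3.5,'pics/c1t.png')"
```

```text
time_s: 10.07
eef_pos: [476.2, -283.6, 170.4]
ee_rot: [0.451, -0.451, 0.545, -0.544]
force: [0.9, 0.3, 0.3]
grip_width: 0.468
time_s: 10.48
eef_pos: [476.0, -281.1, 102.8]
ee_rot: [0.451, -0.451, 0.547, -0.542]
force: [0.9, -0.1, -1.0]
grip_width: 0.464
t 10.48 pos [ 476.  -281.1  102.8] F [ 0.9 -0.1 -1. ] grip mm 39.6
 turn [ 0.007 -0.    -0.004]  shift now-axes [ 2.3 66.8  3.1]  shift final-axes [ 2.  66.8  2.7]
```

View pics/c1.png

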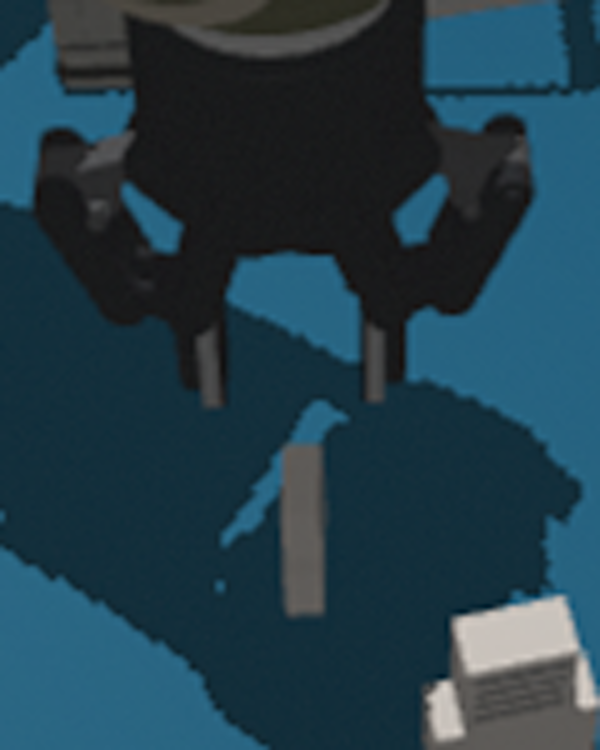

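View pics/c1t.png

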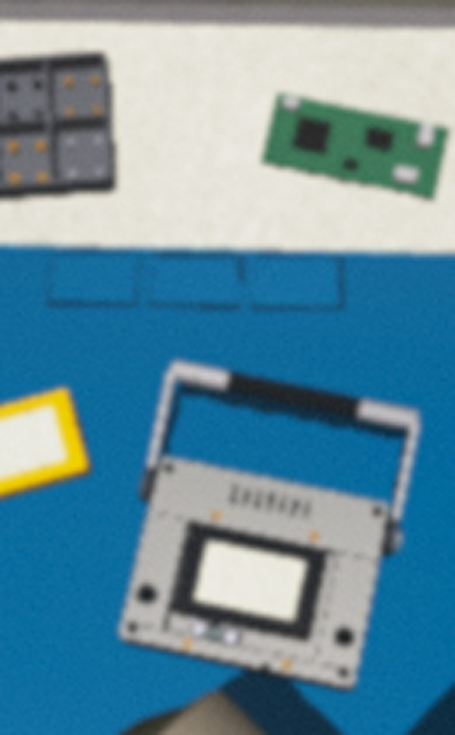

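```bash
python3 -m handwheel '[{"grip":40,"tx":2,"ty":15,"tz":2.5,"wx":0,"wy":0,"wz":0},{"grip":40,"tx":0,"ty":15,"tz":0,"wx":0,"wy":0,"wz":0},{"grip":40,"tx":0,"ty":15,"tz":0,"wx":0,"wy":0,"wz":0},{"grip":40,"tx":0,"ty":12,"tz":0,"wx":0,"wy":0,"wz":0},{"grip":40,"tx":0,"ty":8,"tz":0,"wx":0,"wy":0,"wz":0},{"grip":40,"tx":0,"ty":0,"tz":0,"wx":0,"wy":0,"wz":0},{"grip":40,"tx":0,"ty":0,"tz":0,"wx":0,"wy":0,"wz":0}]'; python3 -c "
from h import *
plan([478.3,-283.6,36],xm)
T=eyes.capture('top');S=eyes.capture('side')
save(S,(250,250,370,400),5,'pics/c2.png');save(T,(265,170,365,265),8,'pics/c2t.png')"
```

```text
time_s: 11.17
eef_pos: [480.1, -285.3, 42.7]
ee_rot: [-0.451, 0.451, -0.544, 0.545]
force: [1.0, 0.6, 0.1]
grip_width: 0.464
t 11.17 pos [ 480.1 -285.3   42.7] F [1.  0.6 0.1] grip mm 39.6
 turn [-0.001 -0.     0.   ]  shift now-axes [-1.3  6.7 -2.1]  shift final-axes [-1.3  6.7 -2.1]
```

View pics/c2.png

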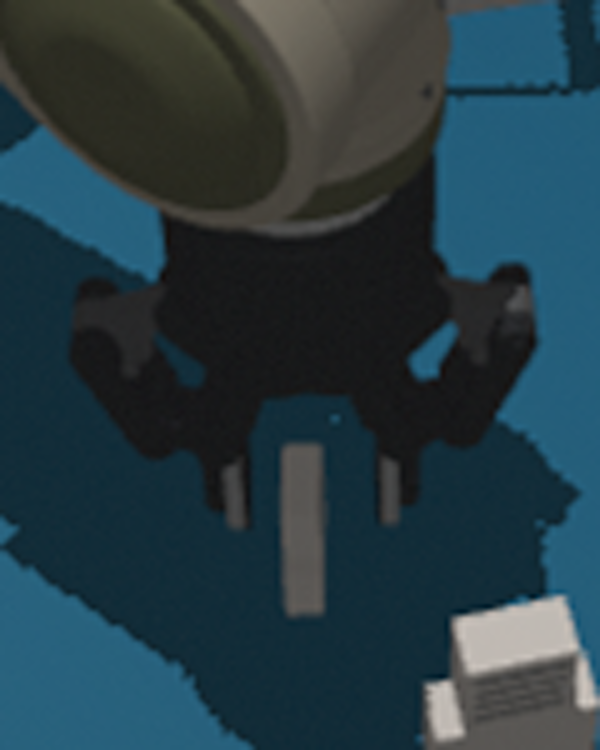

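View pics/c2t.png

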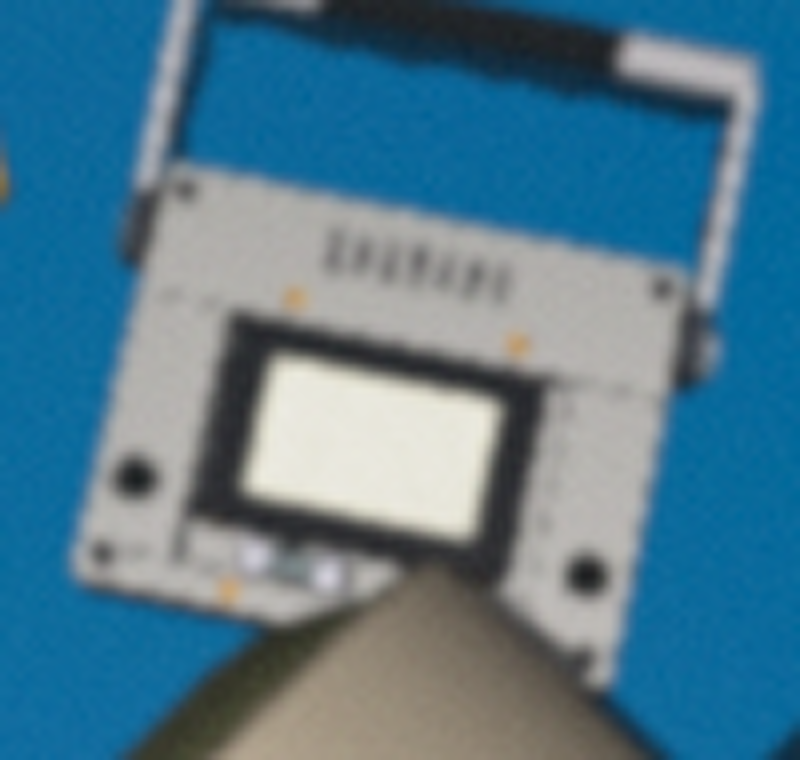

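```bash
python3 -m handwheel '[{"grip":40,"tx":-1.3,"ty":6.5,"tz":-2.4,"wx":0,"wy":0,"wz":0},{"grip":30,"tx":0,"ty":0,"tz":0,"wx":0,"wy":0,"wz":0},{"grip":20,"tx":0,"ty":0,"tz":0,"wx":0,"wy":0,"wz":0},{"grip":8,"tx":0,"ty":0,"tz":0,"wx":0,"wy":0,"wz":0},{"grip":8,"tx":0,"ty":0,"tz":0,"wx":0,"wy":0,"wz":0},{"grip":8,"tx":0,"ty":0,"tz":0,"wx":0,"wy":0,"wz":0},{"grip":8,"tx":0,"ty":0,"tz":0,"wx":0,"wy":0,"wz":0}]' 25; python3 -c "
from h import *
plan([478.3,-283.6,36],xm)
S=eyes.capture('side')
save(S,(250,250,370,400),5,'pics/c3.png')"
```

```text
time_s: 11.85
eef_pos: [477.7, -283.5, 35.7]
ee_rot: [-0.451, 0.451, -0.544, 0.545]
force: [-0.3, 0.4, 0.5]
grip_width: 0.135
t 11.85 pos [ 477.7 -283.5   35.7] F [-0.3  0.4  0.5] grip mm 11.6
 turn [-0. -0.  0.]  shift now-axes [-0.  -0.3  0.6]  shift final-axes [-0.  -0.3  0.6]
```

View pics/c3.png

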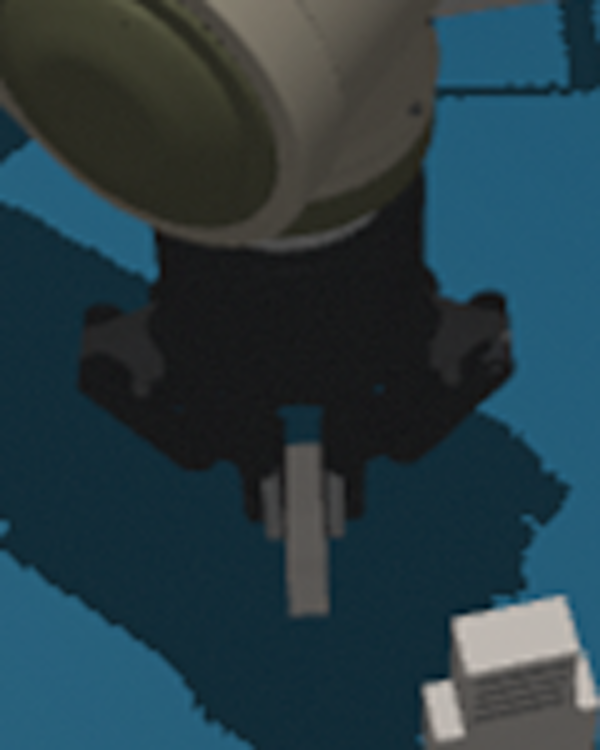

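The tab is gripped at 11.6 mm opening and the spacer is upright between the pads at crop (307,500). Lifting and carrying it.

```bash
python3 -m handwheel '[{"grip":8,"tx":0,"ty":-15,"tz":0,"wx":0,"wy":0,"wz":0},{"grip":8,"tx":0,"ty":-25,"tz":0,"wx":0,"wy":0,"wz":0},{"grip":8,"tx":0,"ty":-30,"tz":0,"wx":0,"wy":0,"wz":0},{"grip":8,"tx":0,"ty":-30,"tz":0,"wx":0,"wy":0,"wz":0},{"grip":8,"tx":0,"ty":-20,"tz":0,"wx":0,"wy":0,"wz":0},{"grip":8,"tx":0,"ty":0,"tz":0,"wx":0,"wy":0,"wz":0}]' 25; python3 -c "
from h import *
plan(m2w([-54.6,-31,130]),xm)"
```

```text
time_s: 12.4
eef_pos: [479.0, -284.6, 160.0]
ee_rot: [-0.452, 0.451, -0.542, 0.547]
force: [0.8, -0.3, 0.3]
grip_width: 0.133
t 12.4 pos [ 479.  -284.6  160. ] F [ 0.8 -0.3  0.3] grip mm 11.4
 turn [-0.007 -0.     0.004]  shift now-axes [-283.2   28.3  -83.2]  shift final-axes [-283.1   30.   -82.9]
```

```bash
python3 -m handwheel '[{"grip":8,"tx":-15,"ty":0,"tz":-5,"wx":0,"wy":0,"wz":0},{"grip":8,"tx":-30,"ty":0,"tz":-9,"wx":0,"wy":0,"wz":0},{"grip":8,"tx":-34,"ty":0,"tz":-9,"wx":0,"wy":0,"wz":0},{"grip":8,"tx":-34,"ty":0,"tz":-10,"wx":0,"wy":0,"wz":0},{"grip":8,"tx":-34,"ty":0,"tz":-10,"wx":0,"wy":0,"wz":0},{"grip":8,"tx":-34,"ty":0,"tz":-10,"wx":0,"wy":0,"wz":0},{"grip":8,"tx":-34,"ty":0,"tz":-10,"wx":0,"wy":0,"wz":0},{"grip":8,"tx":-34,"ty":0,"tz":-10,"wx":0,"wy":0,"wz":0},{"grip":8,"tx":-24,"ty":0,"tz":-7,"wx":0,"wy":0,"wz":0},{"grip":8,"tx":-10,"ty":0,"tz":-3,"wx":0,"wy":0,"wz":0}]' 25; python3 -m handwheel '[{"grip":8,"tx":0,"ty":10,"tz":0,"wx":0,"wy":0,"wz":0},{"grip":8,"tx":0,"ty":15,"tz":0,"wx":0,"wy":0,"wz":0},{"grip":8,"tx":0,"ty":15,"tz":0,"wx":0,"wy":0,"wz":0},{"grip":8,"tx":0,"ty":10,"tz":0,"wx":0,"wy":0,"wz":0},{"grip":8,"tx":0,"ty":0,"tz":0,"wx":0,"wy":0,"wz":0},{"grip":8,"tx":0,"ty":0,"tz":0,"wx":0,"wy":0,"wz":0}]';python3 -c "
from h import *
plan(m2w([-54.6,-31,102]),xm)
S=eyes.capture('side')
save(S,(240,150,350,270),7,'pics/d1.png')"
```

```text
time_s: 13.23
eef_pos: [447.8, 12.8, 155.1]
ee_rot: [0.452, -0.452, 0.544, -0.543]
force: [0.2, -0.6, 0.0]
grip_width: 0.129
time_s: 13.73
eef_pos: [448.6, 9.7, 105.3]
ee_rot: [0.451, -0.451, 0.545, -0.544]
force: [0.1, 0.1, 0.1]
grip_width: 0.132
t 13.73 pos [448.6   9.7 105.3] F [0.1 0.1 0.1] grip mm 11.3
 turn [ 0.001 -0.001  0.   ]  shift now-axes [0.4 3.3 1.6]  shift final-axes [0.4 3.3 1.6]
```

View pics/d1.png

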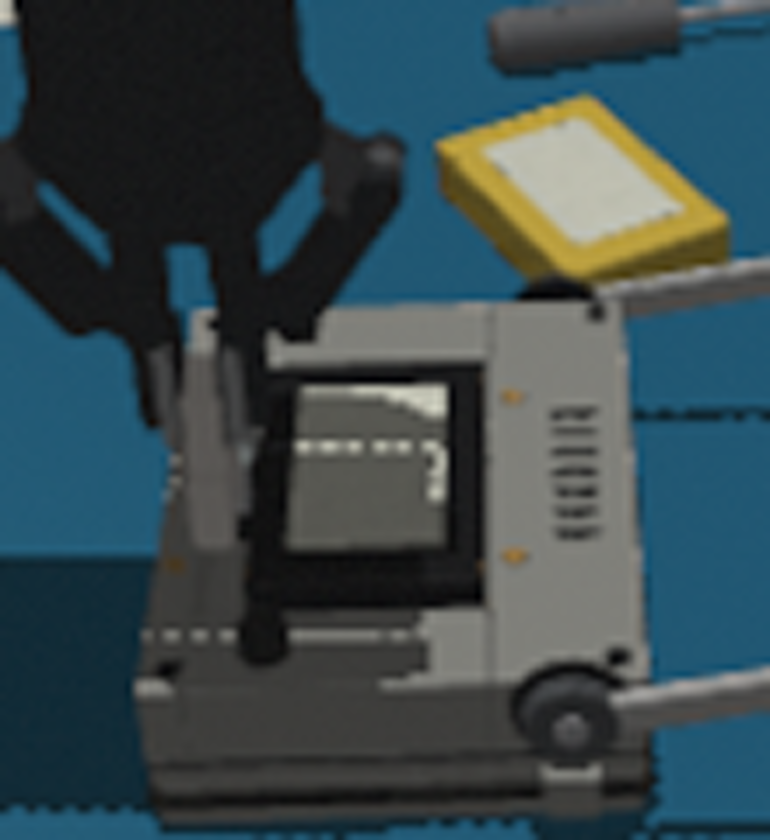

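```bash
python3 -c "
from h import *
S=eyes.capture('side');T=eyes.capture('top')
print(w2m(sense()['eef_pos']))
Q=lambda u,v:(240+u/7-.43,150+v/7-.43)
for p in[(192,548),(240,547)]:print('spacer bottom',w2m(onz(S,Q(*p),70)).round(1))
for p in[(247,600),(268,380),(483,600),(483,368)]:print('pack z62',w2m(onz(S,Q(*p),62)).round(1))
save(S,(255,195,290,250),14,'pics/d2.png')
save(T,(265,170,365,265),8,'pics/d2t.png')"
```

```text
[-55.67393046 -30.39176737 106.22978942]
spacer bottom [-63.2 -45.   70. ]
spacer bottom [-48.6 -45.3  70. ]
pack z62 [-46.1 -60.5  62. ]
pack z62 [-46.8  48.8  62. ]
pack z62 [ 25.2 -63.7  62. ]
pack z62 [25.4 52.  62. ]
```

View pics/d2.png

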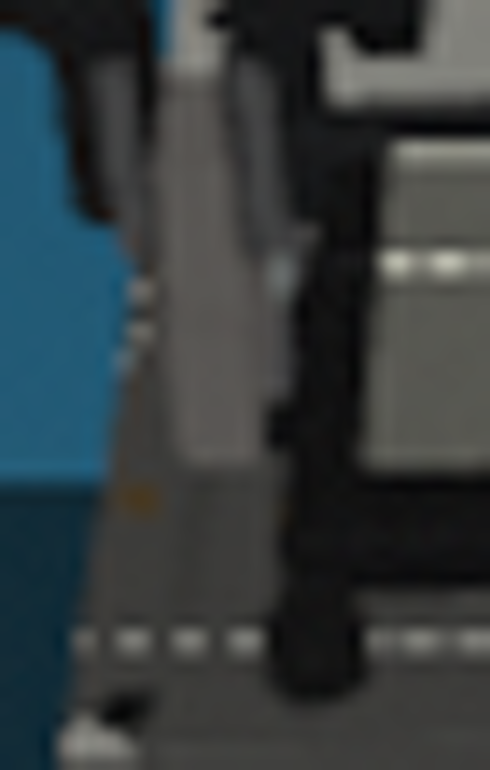

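View pics/d2t.png

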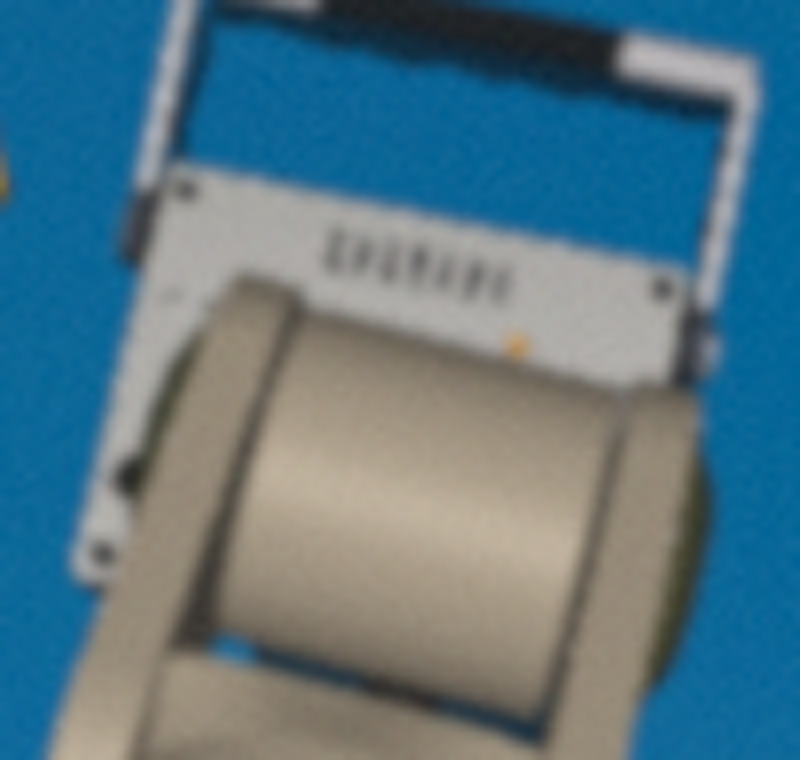

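```bash
python3 -c "
from h import *
S=eyes.capture('side')
print(w2m(sense()['eef_pos']))
Q=lambda u,v:(255+u/14-.46,195+v/14-.46)
for p in[(190,480),(190,520),(187,580)]:print('wall z58',w2m(onz(S,Q(*p),58)).round(1))
for p in[(287,480),(287,520),(284,560)]:print('pack z62',w2m(onz(S,Q(*p),62)).round(1),w2m(onz(S,Q(*p),58)).round(1))
for p in[(182,464),(262,464)]:print('spacer z70',w2m(onz(S,Q(*p),70)).round(1))
"
```

```text
[-55.74363687 -30.32135265 106.20462878]
wall z58 [-63.  -34.6  58. ]
wall z58 [-62.2 -43.9  58. ]
wall z58 [-61.5 -57.6  58. ]
pack z62 [-47.2 -39.8  62. ] [-47.9 -35.3  58. ]
pack z62 [-46.5 -49.1  62. ] [-47.2 -44.6  58. ]
pack z62 [-46.4 -58.2  62. ] [-47.  -53.7  58. ]
spacer z70 [-62.1 -44.5  70. ]
spacer z70 [-49.9 -45.1  70. ]
```

```bash
python3 -m handwheel '[{"grip":8,"tx":0,"ty":2,"tz":1.3,"wx":0,"wy":0,"wz":0},{"grip":8,"tx":0,"ty":4,"tz":0,"wx":0,"wy":0,"wz":0},{"grip":8,"tx":0,"ty":4,"tz":0,"wx":0,"wy":0,"wz":0},{"grip":8,"tx":0,"ty":3,"tz":0,"wx":0,"wy":0,"wz":0},{"grip":8,"tx":0,"ty":0,"tz":0,"wx":0,"wy":0,"wz":0},{"grip":8,"tx":0,"ty":0,"tz":0,"wx":0,"wy":0,"wz":0}]';python3 -c "
from h import *
plan(m2w([-54.6,-31,67]),xm);print(w2m(sense()['eef_pos']))"
```

```text
time_s: 14.43
eef_pos: [449.9, 9.9, 92.4]
ee_rot: [0.451, -0.451, 0.545, -0.544]
force: [-0.3, -0.0, 0.4]
grip_width: 0.132
t 14.43 pos [449.9   9.9  92.4] F [-0.3 -0.   0.4] grip mm 11.3
 turn [ 0.001 -0.    -0.   ]  shift now-axes [ 0.8 25.4  0.4]  shift final-axes [ 0.8 25.4  0.4]
[-54.99618226 -30.15582774  92.36155318]
```

```bash
python3 -m handwheel '[{"grip":8,"tx":0,"ty":2,"tz":0.3,"wx":0,"wy":0,"wz":0},{"grip":8,"tx":0,"ty":2,"tz":0,"wx":0,"wy":0,"wz":0},{"grip":8,"tx":0,"ty":2,"tz":0,"wx":0,"wy":0,"wz":0},{"grip":8,"tx":0,"ty":0,"tz":0,"wx":0,"wy":0,"wz":0}]';python3 -c "
from h import *
plan(m2w([-54.6,-31,67]),xm);print(w2m(sense()['eef_pos']))"
```

```text
time_s: 14.77
eef_pos: [450.1, 9.8, 86.2]
ee_rot: [0.451, -0.451, 0.545, -0.544]
force: [0.4, -0.4, -0.4]
grip_width: 0.134
t 14.77 pos [450.1   9.8  86.2] F [ 0.4 -0.4 -0.4] grip mm 11.4
 turn [ 0. -0. -0.]  shift now-axes [ 0.8 19.2  0.1]  shift final-axes [ 0.8 19.2  0.1]
[-54.70110845 -30.16412542  86.21275743]
```

```bash
python3 -m handwheel '[{"grip":8,"tx":0,"ty":3,"tz":0,"wx":0,"wy":0,"wz":0},{"grip":8,"tx":0,"ty":3,"tz":0,"wx":0,"wy":0,"wz":0},{"grip":8,"tx":0,"ty":3,"tz":0,"wx":0,"wy":0,"wz":0},{"grip":8,"tx":0,"ty":3,"tz":0,"wx":0,"wy":0,"wz":0},{"grip":8,"tx":0,"ty":0,"tz":0,"wx":0,"wy":0,"wz":0}]';python3 -c "
from h import *
plan(m2w([-54.6,-31,67]),xm);print(w2m(sense()['eef_pos']))"
```

```text
time_s: 15.18
eef_pos: [450.2, 9.8, 74.0]
ee_rot: [0.451, -0.451, 0.545, -0.544]
force: [-0.7, -0.3, 0.6]
grip_width: 0.136
t 15.18 pos [450.2   9.8  74. ] F [-0.7 -0.3  0.6] grip mm 11.6
 turn [ 0. -0. -0.]  shift now-axes [0.8 7.  0.1]  shift final-axes [0.8 7.  0.1]
[-54.67110754 -30.18150494  73.99635101]
```

```bash
python3 -m handwheel '[{"grip":8,"tx":0,"ty":2,"tz":0,"wx":0,"wy":0,"wz":0},{"grip":8,"tx":0,"ty":2,"tz":0,"wx":0,"wy":0,"wz":0},{"grip":8,"tx":0,"ty":2,"tz":0,"wx":0,"wy":0,"wz":0},{"grip":8,"tx":0,"ty":1,"tz":0,"wx":0,"wy":0,"wz":0},{"grip":8,"tx":0,"ty":0,"tz":0,"wx":0,"wy":0,"wz":0}]';python3 -c "
from h import *
plan(m2w([-54.6,-31,67]),xm);print(w2m(sense()['eef_pos']))
S=eyes.capture('side')
save(S,(240,150,350,270),7,'pics/d3.png')"
```

```text
time_s: 15.6
eef_pos: [450.3, 9.8, 67.4]
ee_rot: [0.451, -0.451, 0.545, -0.544]
force: [-1.3, -0.7, -0.7]
grip_width: 0.133
t 15.6 pos [450.3   9.8  67.4] F [-1.3 -0.7 -0.7] grip mm 11.3
 turn [ 0. -0. -0.]  shift now-axes [ 0.8  0.4 -0. ]  shift final-axes [ 0.8  0.4 -0. ]
[-54.56018344 -30.16358915  67.39472325]
```

View pics/d3.png

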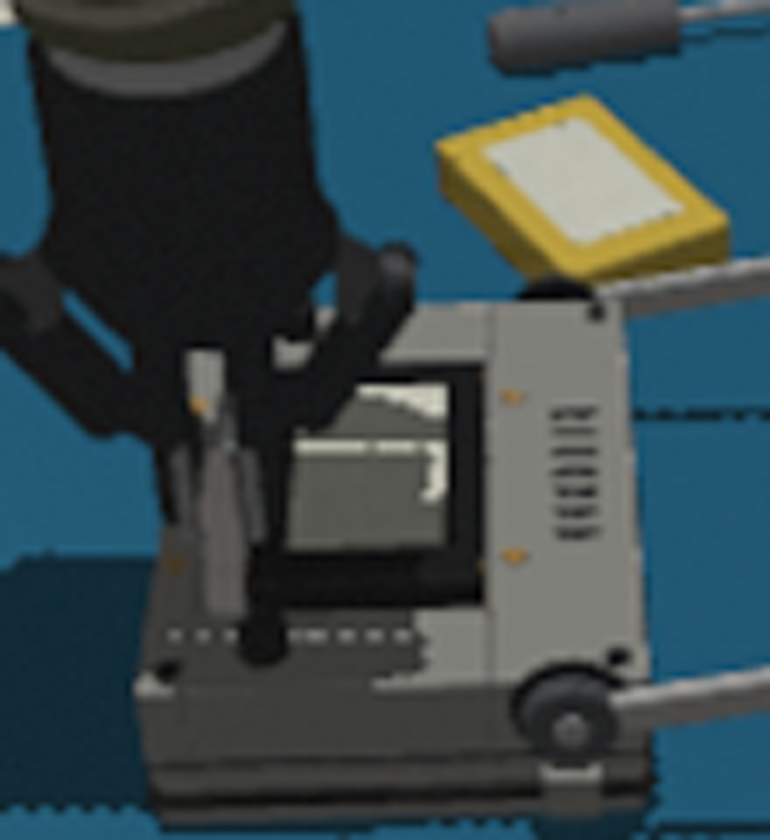

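```bash
python3 -c "
from h import *
S=eyes.capture('side')
for p in [(-54.6,-48.2,58),(-54.6,-42,58),(-54.6,-42,84),(-54.6,-18,84),(-54.6,-48,31)]:
  q=proj(S,m2w(p));print(p,((q[0]-240)*7,(q[1]-150)*7))
"
python3 -m handwheel '[{"grip":8,"tx":0,"ty":1,"tz":0,"wx":0,"wy":0,"wz":0},{"grip":8,"tx":0,"ty":0.5,"tz":0,"wx":0,"wy":0,"wz":0},{"grip":8,"tx":0,"ty":0,"tz":0,"wx":0,"wy":0,"wz":0}]'
```

```text
(-54.6, -48.2, 58) (np.float64(220.37749052107614), np.float64(580.3390721059855))
(-54.6, -42, 58) (np.float64(221.93824543122497), np.float64(566.8694804195908))
(-54.6, -42, 84) (np.float64(213.68841356034824), np.float64(502.68040725562975))
(-54.6, -18, 84) (np.float64(219.86537767990245), np.float64(452.5805000489663))
(-54.6, -48, 31) (np.float64(228.73318232681152), np.float64(644.0150065690459))
time_s: 15.95
eef_pos: [450.4, 9.8, 66.7]
ee_rot: [-0.451, 0.451, -0.544, 0.545]
force: [-4.2, 1.5, 8.1]
grip_width: 0.13
```

Floor contact: 8 N upward at TCP z 66.7, which puts the spacer base at 31.0, as expected. Releasing.

```bash
python3 -m handwheel '[{"grip":8,"tx":0,"ty":-1,"tz":0,"wx":0,"wy":0,"wz":0},{"grip":14,"tx":0,"ty":0,"tz":0,"wx":0,"wy":0,"wz":0},{"grip":20,"tx":0,"ty":0,"tz":0,"wx":0,"wy":0,"wz":0},{"grip":28,"tx":0,"ty":0,"tz":0,"wx":0,"wy":0,"wz":0},{"grip":28,"tx":0,"ty":0,"tz":0,"wx":0,"wy":0,"wz":0},{"grip":28,"tx":0,"ty":-10,"tz":0,"wx":0,"wy":0,"wz":0},{"grip":28,"tx":0,"ty":-20,"tz":0,"wx":0,"wy":0,"wz":0},{"grip":28,"tx":0,"ty":-25,"tz":0,"wx":0,"wy":0,"wz":0},{"grip":28,"tx":0,"ty":-15,"tz":0,"wx":0,"wy":0,"wz":0},{"grip":28,"tx":0,"ty":0,"tz":0,"wx":0,"wy":0,"wz":0}]';python3 -c "
from h import *
plan(m2w([-10.3,0,110]),xm)
S=eyes.capture('side')
save(S,(240,150,350,270),7,'pics/d4.png')"
```

```text
time_s: 16.78
eef_pos: [451.8, 9.5, 139.8]
ee_rot: [-0.452, 0.45, -0.543, 0.546]
force: [0.3, 0.0, 0.3]
grip_width: 0.324
t 16.78 pos [451.8   9.5 139.8] F [0.3 0.  0.3] grip mm 27.7
 turn [-0.006 -0.     0.   ]  shift now-axes [-30.2  30.   42.6]  shift final-axes [-30.2  29.8  42.7]
```

View pics/d4.png

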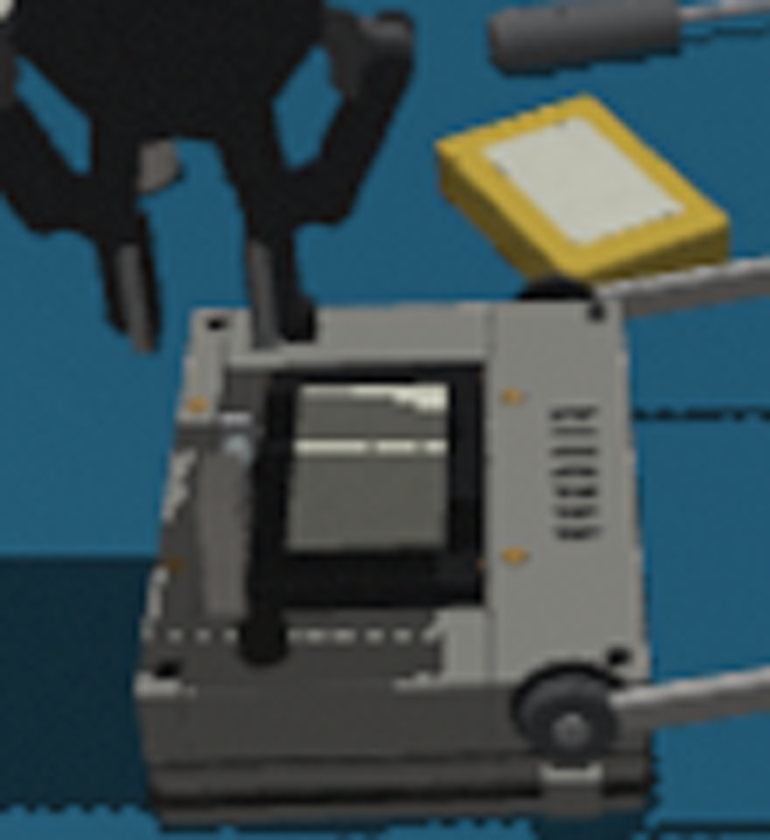

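```bash
python3 -c "
from h import *
T=eyes.capture('top')
P=lambda u,v:(265+u/8-.44,170+v/8-.44)
c=[w2m(onz(T,P(*p),62)) for p in[(268,350),(505,400),(478,543),(240,495)]];print(np.round(c,1),np.mean(c,0))
c=[w2m(onz(T,P(*p),62)) for p in[(232,315),(550,380),(505,580),(190,515)]];print(np.round(c,1),np.mean(c,0))"
```

```text
[[ 15.6  44.6  62. ]
 [ 15.5 -40.4  62. ]
 [-35.2 -41.4  62. ]
 [-36.1  43.   62. ]] [-10.05815458   1.45382723  62.        ]
[[ 25.1  59.8  62. ]
 [ 25.7 -54.4  62. ]
 [-45.8 -53.2  62. ]
 [-46.5  58.5  62. ]] [-10.3710094    2.67126449  62.        ]
```

```bash
python3 -m handwheel '[{"grip":0,"tx":-5,"ty":0,"tz":6.6,"wx":-0.003,"wy":0,"wz":0},{"grip":0,"tx":-10,"ty":0,"tz":13,"wx":0,"wy":0,"wz":0},{"grip":0,"tx":-10,"ty":0,"tz":13,"wx":0,"wy":0,"wz":0},{"grip":0,"tx":-7.5,"ty":0,"tz":10,"wx":0,"wy":0,"wz":0},{"grip":0,"tx":0,"ty":15,"tz":0,"wx":0,"wy":0,"wz":0},{"grip":0,"tx":0,"ty":20,"tz":0,"wx":0,"wy":0,"wz":0},{"grip":0,"tx":0,"ty":20,"tz":0,"wx":0,"wy":0,"wz":0},{"grip":0,"tx":0,"ty":10,"tz":0,"wx":0,"wy":0,"wz":0},{"grip":0,"tx":0,"ty":0,"tz":0,"wx":0,"wy":0,"wz":0},{"grip":0,"tx":0,"ty":0,"tz":0,"wx":0,"wy":0,"wz":0}]' 20;python3 -c "
from h import *
plan(m2w([-10.3,2.3,62]),xm)"
```

```text
time_s: 17.72
eef_pos: [498.0, 33.9, 71.7]
ee_rot: [0.45, -0.452, 0.546, -0.543]
force: [-0.3, 0.5, -0.5]
grip_width: 0.001
t 17.72 pos [498.   33.9  71.7] F [-0.3  0.5 -0.5] grip mm 0.0
 turn [ 0.004 -0.    -0.   ]  shift now-axes [0.1 9.7 1.9]  shift final-axes [0.1 9.7 1.8]
```

```bash
python3 -m handwheel '[{"grip":0,"tx":0,"ty":4,"tz":1.5,"wx":0,"wy":0,"wz":0},{"grip":0,"tx":0,"ty":4,"tz":0,"wx":0,"wy":0,"wz":0},{"grip":0,"tx":0,"ty":1.5,"tz":0,"wx":0,"wy":0,"wz":0},{"grip":0,"tx":0,"ty":1.5,"tz":0,"wx":0,"wy":0,"wz":0},{"grip":0,"tx":0,"ty":1,"tz":0,"wx":0,"wy":0,"wz":0},{"grip":0,"tx":0,"ty":0,"tz":0,"wx":0,"wy":0,"wz":0}]' 20;python3 -c "
from h import *
plan(m2w([-10.3,2.3,58]),xm)"
```

```text
time_s: 18.22
eef_pos: [500.3, 33.4, 61.1]
ee_rot: [0.451, -0.451, 0.545, -0.544]
force: [-0.7, -1.1, 8.2]
grip_width: -0.001
t 18.22 pos [500.3  33.4  61.1] F [-0.7 -1.1  8.2] grip mm -0.1
 turn [ 0. -0. -0.]  shift now-axes [ 0.1  3.1 -0.5]  shift final-axes [ 0.1  3.1 -0.5]
```

```bash
python3 -m handwheel '[{"grip":0,"tx":0,"ty":1,"tz":0,"wx":0,"wy":0,"wz":0},{"grip":0,"tx":0,"ty":1,"tz":0,"wx":0,"wy":0,"wz":0},{"grip":0,"tx":0,"ty":1,"tz":0,"wx":0,"wy":0,"wz":0},{"grip":0,"tx":0,"ty":0,"tz":0,"wx":0,"wy":0,"wz":0},{"grip":0,"tx":0,"ty":0,"tz":0,"wx":0,"wy":0,"wz":0}]' 20;python3 -c "
from h import *
plan(m2w([-10.3,2.3,58]),xm)"
```

```text
time_s: 18.63
eef_pos: [500.7, 33.4, 60.7]
ee_rot: [-0.451, 0.451, -0.544, 0.545]
force: [-11.2, 1.7, 38.5]
grip_width: 0.002
t 18.63 pos [500.7  33.4  60.7] F [-11.2   1.7  38.5] grip mm 0.2
 turn [-0.001  0.     0.   ]  shift now-axes [ 0.1  2.7 -0.9]  shift final-axes [ 0.1  2.7 -0.9]
```

```bash
python3 -m handwheel '[{"grip":0,"tx":0,"ty":-2,"tz":0,"wx":0,"wy":0,"wz":0},{"grip":0,"tx":0,"ty":0,"tz":0,"wx":0,"wy":0,"wz":0}]'; python3 -c "
from h import *
print(sense()['force'])
S=eyes.capture('side');T=eyes.capture('top')
save(S,(255,170,345,260),8,'pics/e1.png');save(T,(265,170,365,265),8,'pics/e1t.png')"
```

```text
time_s: 18.8
eef_pos: [500.4, 33.4, 60.9]
ee_rot: [-0.451, 0.451, -0.544, 0.545]
force: [-2.8, 0.7, 19.5]
grip_width: -0.002
[-2.78461291  0.65546635 19.47508845]
```

View pics/e1.png

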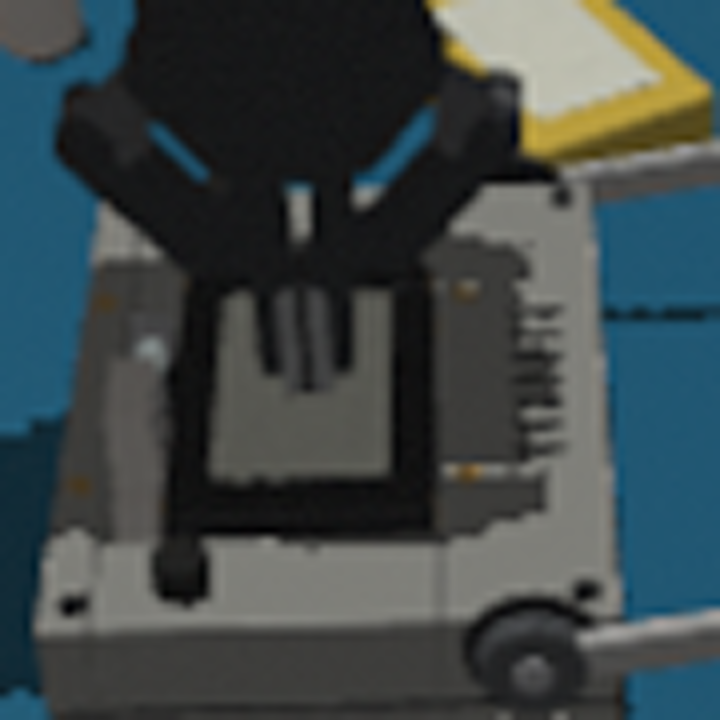

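View pics/e1t.png

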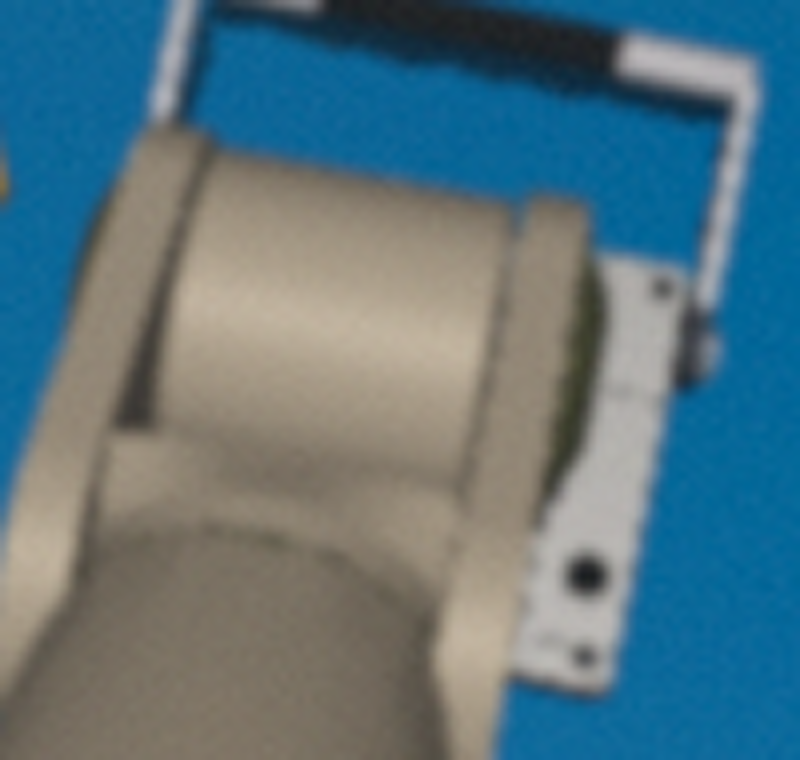

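```bash
cat > lab.py <<'E'
from h import *
def edge(g,col,r0,r1):
    p=g[r0:r1,col-1:col+2].mean(1);mid=(p.max()+p.min())/2
    i=np.where((p[:-1]>=mid)&(p[1:]<mid))[0]
    if len(i)==0:return None
    i=i[-1];return r0+i+(p[i]-mid)/(p[i]-p[i+1])
def ver(g):
    return [edge(g,c,222,236) for c in range(284,304,3)]
E
python3 -c "
from lab import *
S=eyes.capture('side');g=S['pixels'].astype(float).mean(2)
d=cv2.imread('pics/d4.png');d=cv2.resize(d,(110,120),interpolation=cv2.INTER_AREA)
b=np.zeros((400,640));b[150:270,240:350]=d.astype(float).mean(2)
a=ver(g);c=ver(b);print(np.round(a,2));print(np.round(c,2));print(np.mean(a)-np.mean(c))
for z in(62,60,58):print(z,proj(S,m2w([-10,-41,z])))
print(sense()['force'],sense()['eef_pos'])
"
```

```text
[229.72 229.37 229.53 229.18 229.1  229.12 228.98]
[228.09 228.04 227.78 227.77 227.61 227.46 227.46]
1.5439800241574915
62 [292.25119587 228.6646584 ]
60 [292.30849782 229.35904958]
58 [292.3656244  230.05131563]
[-3.75596133 -0.33712842 16.91616002] [500.41564754  33.42258944  60.95629379]
```

```bash
python3 -m handwheel '[{"grip":0,"tx":0,"ty":0,"tz":0,"wx":0,"wy":0,"wz":0},{"grip":0,"tx":0,"ty":0,"tz":0,"wx":0,"wy":0,"wz":0},{"grip":0,"tx":0,"ty":0,"tz":0,"wx":0,"wy":0,"wz":0},{"grip":0,"tx":0,"ty":0,"tz":0,"wx":0,"wy":0,"wz":0}]'; python3 -c "
from lab import *
S=eyes.capture('side');cv2.imwrite('pics/f.png',S['pixels'][:,:,::-1])
print(np.round(ver(S['pixels'].astype(float).mean(2)),2))
for p in [(-54.6,-42,84),(-54.6,-18,84)]:print(proj(S,m2w(p)))
T=eyes.capture('top');o=cv2.imread('pics/top0.png')
# bar of handle, top view: +x outer edge vs expected
print(proj(T,m2w([145.6,-102,64])))
o=cv2.imread('pics/side0.png');df=np.abs(o.astype(int)-S['pixels'][:,:,::-1]).max(2)
for n,(x0,y0,x1,y1) in dict(bottle=(250,148,270,180),driver=(305,145,365,162),cover=(405,340,495,400)).items():print(n,(df[y0:y1,x0:x1]>40).mean().round(3))
save(S,(255,170,345,260),8,'pics/f2.png')"
```

```text
time_s: 19.28
eef_pos: [500.4, 33.4, 61.0]
ee_rot: [-0.451, 0.451, -0.544, 0.545]
force: [-2.8, 0.6, 17.3]
grip_width: 0.001
[229.74 229.37 229.5  229.2  229.1  229.1  228.97]
[270.52691622 221.81148675]
[271.40933967 214.65435715]
[358.14768553 179.57709114]
bottle 0.005
driver 0.043
cover 0.0
```

View pics/f.png

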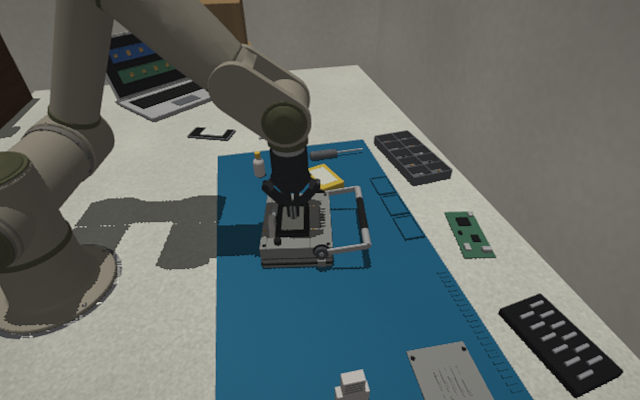

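The handle is out in its detent, the spacer is in the trough, the pack is under the fingers, and the bottle, driver and cover haven't moved. Handing in while still pressing.

```bash
python3 -c "
from rig import ctrl,sense
print(sense()['force']);print(ctrl.finish_job())"
```

```text
[-2.92423917  0.2401492  16.24998883]
the job is handed in; nothing more can be done
None
```

I swung the carry handle over into its end detent, set the smaller white spacer in the -y end of the trough and let go. I pressed the pack flush and handed in at about 19 s, still pressing with about 16 N. No verdict is reported.

**Checks that passed**
- **Handle:** after I let go, it stayed where the detent position predicts, with the top-view bar end within 1 to 2 px. That is a pixel check, not a joint reading.
- **Spacer:** its base touched at z 31.0 mm, the trough floor, about 12 mm clear of the fuse holder. It looked upright where predicted.
- **Pack:** its label moved down about 4.4 mm, against the 4 mm needed. The tilt was about 0.006 rad, and it was on the firm stop.
- **Bystanders:** the bottle, driver and cover look unmoved compared with the first picture.

**Checks that disagreed, and one slip**
- **Tool height:** it read 61 mm while the pack was flush, where I expected about 58. The shut fingers seem to reach nearly 3 mm past the stated tip. I relied on the picture and the firm stop instead.
- **First grip:** the handle was already about 0.25 rad up, so my first grip on the bar was off-centre, with up to 35 N sideways. I released, re-centred and gripped again.
- **Pressing force:** while pressing the pack, the force briefly reached 38 N, so I eased back to about 17 N.

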